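# Dip the rolling mill's gearbox oil and hold the stick level to read

## Task

Check the oil of the rolling mill's gearbox: swing the dust cover well aside from the slanting filler tube and leave it open, take the wiped dipstick (the rod with the collar and the flat black handle) out of the tool rest and push it down the tube until its collar sits on the mouth. Then draw it out and hold it up level and still, marks on top, for reading, some 20 cm above the bench and clear of everything. The job finishes with the stick still held in the gripper; never let it down on the bench, and do not disturb the other tools.

Things in the scene. Friction and masses are not known exactly. Their poses are not given: they have to be found in the camera images.
- dipstick: Dipstick, about 80 g, lying level in one of the rest's three slots (which one varies). Origin: on the axis, at the seating face of the collar. x runs from tip to handle; z is up as it lies, on the marked side. Steel rod 8 mm thick, x = -100 to 0 mm, its last 12 mm tapered to 3 mm; steel collar 24 mm wide, x = 0 to 6 mm; black plastic handle beyond it.
- dip_handle (a point): Where to hold the dipstick, on its axis at x = 42 mm. The flat-sided handle reaches from x = 6 to 84 mm, 14 mm wide (y) and 16 mm high (z), centred on the axis. Between level and the tube the stick turns by 45 degrees; a grip leaning from the rod's normal shares this out.
- dip_tip (a point): End of the dipstick's rod, 100 mm from the collar's seating face.
- filler: Steel oil filler tube on the gearbox, fixed, sloping at 45 degrees. Origin: centre of its mouth, 165 mm above the bench. z points out of the mouth along the tube's axis, up and away from the gearbox; y is level, towards the roll stand; x points down and outwards. The stick goes in tip first, its x axis along this z axis.
- filler_in (a point): On the tube's axis, 100 mm inside the mouth: where the tip comes with the collar seated. Bore 12 mm, 115 mm deep, open inside, so only the collar stops the stick. Tube 20 mm outside, with a 26 mm flange at the mouth.
- dust_cover (a joint): Brass dust cover over the filler's mouth, rad: 0 shut (starts up to 0.12), stop at 2.0; 1.25 and more is well aside. It swivels in the plane of the mouth: from shut, its ear, on filler's -y side, swings towards filler -x (up, over the gearbox), then +y. It stays where it is left; about 1 N on the ear moves it. Disc 27 mm, its top 4.5 mm above the mouth.
- cover_pin (a point): Pin about which the dust cover turns, parallel to filler z, at filler (0, 24, 0) mm.
- cover_tab (a point): Middle of the dust cover's upright ear, 46 mm from the pin: 6 mm thick (along its swing), 10 mm wide, standing from 1.5 to 18 mm above the plane of the mouth. Shut, this point is at filler (0, -22, 10) mm.
- mill: Powered rolling mill, fixed; origin on the bench under the middle of the gearbox; the filler's mouth is at (95, 0, 165) mm. Gearbox 110 x 110 mm, 125 mm high (flange 122 mm); motor 100 mm thick along -y to y = -158 mm, its terminal box 132 mm high; roll stand y = 150 to 270 mm, x within 55 mm, 248 mm high; base plate 140 mm wide, y = -185 to 285 mm.
- tool_rest: Wooden tool rest, fixed; origin under it on the bench. Board 10 mm thick (x -68 to 92, y within 100 mm) with two rails along y, 12 mm thick and 54 mm high, centred at x = -45 and 72 mm, open between. Notches at y = -65, 0 and 65 mm in both, about 8 and 12 mm deep. Tools lie along x, tips towards -x (the robot), axes 50 mm above the bench.
- round_file: Round file with a turned wooden handle 16 mm thick, lying in the rest beside the dipstick; origin at the front of the handle, on the axis. Leave it.
- burnisher: Burnisher with a turned wooden handle 16 mm thick and a short shaft, lying in the rest; origin as the file's. Leave it.
- oil_can: Copper oil can, 60 mm in diameter, 135 mm high, origin under its centre. Leave it.
- jar: Glass jar, 64 mm in diameter, 65 mm high, origin under its centre. Leave it.
- solder_block: Soldering block, 110 x 65 x 28 mm, origin under its centre. Leave it.
- hammer: Hammer, 240 mm long, lying on the bench. Leave it.
- ring_clamp: Wooden ring clamp, a 130 x 28 x 22 mm bar with a brass band, lying on the bench. Leave it.
There are look-alikes about, which are no part of the job. What is meant by the solder_block is not blue, pink or turquoise, and is the larger of those in its own colour.

How it is judged (in metres and radians):
On the way, in this order (a step that is already met when the one before it is completed fails the run):
1. the dust cover is swung aside (value of joint dust_cover above 1.25 rad), for 0.1 s.
2. the dipstick is in the tube with its collar on the mouth (distance between dipstick and filler below 0.005 m and z of dip_tip in the frame of filler below -0.09 m and angle between the x axis of dipstick and the z axis of filler, either way round below 0.08 rad), for 0.2 s.
3. the dipstick is drawn right out (z of dip_tip in the frame of filler above 0.01 m), for 0.1 s.
At the end, for the whole second after the job is handed in: The dipstick is held in the gripper, still, its marked side up and its rod level within 0.15 rad (about 8 degrees), collar and tip at least 150 mm above the bench, touching nothing but the fingers (speed below 30 mm/s, turning below 0.2 rad/s); the dust cover is still open (more than 1.0 rad) (angle between dipstick's own z axis and vertical below 0.15 rad and height (world z) of each of dipstick, dip_tip above 0.15 m and contact force between the fingers and dipstick above 1 N and contact force between dipstick and mill below 0.1 N and contact force between dipstick and tool_rest below 0.1 N and contact force between dipstick and round_file below 0.1 N and contact force between dipstick and burnisher below 0.1 N and contact force between dipstick and oil_can below 0.1 N and contact force between dipstick and jar below 0.1 N and contact force between dipstick and solder_block below 0.1 N and contact force between dipstick and hammer below 0.1 N and contact force between dipstick and ring_clamp below 0.1 N and linear speed of dipstick below 0.03 m/s and angular speed of dipstick below 0.2 rad/s and value of joint dust_cover above 1 rad); the arm keeps its last pose, push and grip.
It fails at once if the dipstick is let down on the bench (height (world z) of dipstick below 0.016 m or height (world z) of dip_tip below 0.012 m).
It fails at once if another tool (file, burnisher, oil can, jar, soldering block, hammer or ring clamp) is moved by more than 25 mm (distance of any of round_file, burnisher, oil_can, jar, solder_block, hammer, ring_clamp from where it was at the start of the episode above 0.025 m).
It also fails if it takes over 72 s, if anything falls off the work surface, if the arm or the gripper's body presses on something with over 40 N, if the wrist force passes 120 N, or if a joint passes its speed limit or range.

## Robot

A 6-joint arm with a two-finger parallel gripper is mounted at the origin on the work surface. World frame = base frame: x ahead of the robot, y to its left, z up, the work surface at z = 0. Lengths are in mm, angles in rad, forces in N, time in s.
With the tool pointing down it reaches from about 275 to 1000 mm from the base axis. Payload 8.4 kg.
Tool frame: the origin (TCP) lies at the very end of the fingers, on their centre line; the grasp point (between the pads) lies 19 mm behind it; z points along the fingers, y is the direction in which the jaws open and shut (so a half turn about z gives the same grasp; the last joint's range is limited). The gripper opens to 85 mm and grips with 20 to 120 N. Pads are 22 mm wide; open, the fingers measure 114 mm over their backs; the gripper's body (76 mm by 85 mm) begins 54 mm behind the grasp point. The pads swing forward as they close: fully open they stand 13 mm farther back than shut.
Start: joints at [1.343, 0.353, 1.633, -0, 1.155, -0.002], TCP at [139.927, 609.137, 231.281] pointing down, gripper open.
Joint ranges: [-2.63, 2.63], [-0.92, 2.1], [0.06, 2.66], [-1.3, 4.44], [0, 2.69], [-3.02, 3.02]. Speed limits (rad/s): [2.22, 2.22, 2.79, 3.14, 3.14, 3.14].

## Interface

Orientations are given as [roll, pitch, yaw] about the fixed x, y, z axes, in that order (R = Rz(yaw) Ry(pitch) Rx(roll)).
In Python, from rig import r gives the robot as it stands.
- The arm moves only by the tool move_arm, never from a script. Its argument "increments" is a list of rows, each an object of numbers: "tx", "ty", "tz": the shift along the tool's x, y, z in cm; "rx", "ry", "rz": the turn, a rotation vector about the tool's x, y, z in degrees; "gripper": the gripper's target within -1 to 1 (fully open at 1, half-way at 0, shut at -1). A call has 1 to 12 rows; each row shifts and turns the commanded pose from where the row before left it, along the tool's axes as they then stand; what a row does not reach is not made up. A row lasts 1/10 s, in which the tool goes at most 50 mm and 8.59 degrees, less where a joint would pass 70% of its speed; a pose out of reach is approached as far as the arm can. A call is refused whole if a number of a shift passes 5 or a number of a turn 8.59, either way. A call with a gripper value outside its range is refused whole. The fingers move at their own pace and stop on an object; "squeeze" is the grip in N (left out, the last holds). Time passes only in rows, so rows that do not move let the fingers close. It gives the time, the measured TCP pose, the force and the opening at its end, in the units of the state.
- r.sense(): the state, without advancing time (a new reading comes with each control period).
- r.grab_frame(name): name is "side" or "top"; returns (picture, depth): 384x512x3 uint8, red, green, blue; 384x512 float32, mm along the optical axis (not along the pixel's ray), 0 where there is no reading.
- r.camera_model(name): a dict with "fx", "fy", "cx", "cy" (pixels), "R" (3x3) and "t" (3): a world point X has camera coordinates R X + t. Camera axes: x right, y down, z forward; pixel columns grow to the right and rows downward; lengths in mm; the calibration is good to about 2 mm. A picture is of the moment at which its call begins. camera_model takes no time and is no camera call.
- r.sign_off(): hands the job in, once; it reports no verdict.
Trained networks look in the newest picture that a camera, given by its name, has taken for a name from the list of things; names that differ only in an ending like _2 or _b are one class to them, and where a whole thing is asked for, a point or a joint stands for the part that bears it (a point fixed in the world has none). Each returns a list of dicts, best first, with "confidence" (0 to 1); they miss things now and then, are a little off and sometimes report something else, mostly with a low value. They report only what shows in the picture. A call takes as long as a camera call. They do not tell look-alikes from the thing itself.
- r.cut_out(query, camera): "mask" (384x512 bool, what is visible of it) and "bbox" ([left, top, right, bottom] in pixels, round what is visible of it).
- r.place_of(query, camera): "location" ([row, column] in pixels: a listed point, or the origin of a listed thing).
The state is a dict: "clock": time; "qpos": joint angles; "qvel": joint speeds; "joint_efforts": joint torques, N m; "eef_pos": TCP position; "tcp_rot": TCP orientation; "contact_force": force on the tool from outside, world axes, zero at the start; "wrist_torque": the same for the moment, N m; "opening": opening from 0.0 (shut) to 1.0 (fully open).
Only numpy, scipy, OpenCV 4.12 (cv2) and the standard library are available. Lean on these libraries where they do the work, as an engineer would, in place of code of your own. Each camera call takes 0.05 s, during which the arm holds its last target. There are 200 camera calls.

## Working session

There is one attempt and no reset: what is moved stays moved. The work goes in short steps, Python scripts to look and compute and a tool call to move; the robot and the scene stay as the last step left them, time stands still between calls to the robot, and variables do not carry over. Pictures are saved under pics/ and viewed, about 8 in all and at most 12, crops included, and the job is handed in when it is done.

Besides the shell and the picture viewer there is one more tool, called after "Call:" as name([rows], argument=value, ...), one row to a line, values as JSON. move_arm: Moves the arm, as the interface text tells. Its arguments: {"type":"object","properties":{"increments":{"type":"array","items":{"type":"object","properties":{"tx":{"type":"number"},"ty":{"type":"number"},"tz":{"type":"number"},"rx":{"type":"number"},"ry":{"type":"number"},"rz":{"type":"number"},"gripper":{"type":"number"}}}},"squeeze":{"type":"number"}},"required":["increments"]}

```bash
ls; mkdir -p pics; cat > h.py <<'E'
import numpy as np, cv2
from rig import r
from scipy.spatial.transform import Rotation as Ro
def px2w(cam,row,col,depth):
    m=r.camera_model(cam); p=np.array([(col-m['cx'])/m['fx'],(row-m['cy'])/m['fy'],1])*depth
    return np.array(m['R']).T@(p-np.array(m['t']))
def w2px(cam,X):
    m=r.camera_model(cam); p=np.array(m['R'])@np.array(X)+np.array(m['t'])
    return np.array([m['fy']*p[1]/p[2]+m['cy'],m['fx']*p[0]/p[2]+m['cx']])
def ray(cam,row,col):
    m=r.camera_model(cam);R=np.array(m['R']); d=R.T@np.array([(col-m['cx'])/m['fx'],(row-m['cy'])/m['fy'],1]); return -R.T@np.array(m['t']),d
def cloud(cam,dep):
    m=r.camera_model(cam);v,u=np.mgrid[:384,:512]
    p=np.stack([(u-m['cx'])/m['fx']*dep,(v-m['cy'])/m['fy']*dep,dep],-1)
    return (p-np.array(m['t']))@np.array(m['R'])
def tri(a,b):
    (o1,d1),(o2,d2)=a,b
    s=np.linalg.lstsq(np.stack([d1,-d2],1),o2-o1,rcond=None)[0]
    p,q=o1+s[0]*d1,o2+s[1]*d2
    return (p+q)/2,np.linalg.norm(p-q)
E
cat > a.py <<'E'
from h import *
np.set_printoptions(precision=1,suppress=True)
ims=[]
C={}
for c in('side','top'):
    im,d=r.grab_frame(c); ims.append(im); C[c]=cloud(c,d); np.save(c+'.npy',C[c]); cv2.imwrite(f'pics/{c}0.png',im[...,::-1])
    m=r.camera_model(c); print(c,'cam at',-np.array(m['R']).T@np.array(m['t']))
for q in('dipstick','dip_handle','dip_tip','filler','filler_in','cover_pin','cover_tab','mill','tool_rest','round_file','burnisher','oil_can','jar','solder_block','hammer','ring_clamp'):
    rs={}
    for c in('side','top'):
        L=r.place_of(q,c)
        out=[]
        for e in L[:2]:
            a,b=e['location']; i,j=int(np.clip(round(a),0,383)),int(np.clip(round(b),0,511))
            out.append((round(e['confidence'],2),round(a),round(b),C[c][i,j].round(0).tolist()))
        if L: rs[c]=ray(c,*L[0]['location'])
        print(q,c,out)
    if len(rs)==2: print('   tri',*tri(rs['side'],rs['top']))
E
python3 a.py; python3 -c "
import cv2,numpy as np
a=[cv2.imread(f'pics/{c}0.png') for c in('side','top')]
cv2.imwrite('pics/b0.png',cv2.resize(np.hstack(a),(800,300)))"
```

```text
pics
side cam at [  -1.9 -929.8  768.4]
top cam at [ 232.    68.2 1587.2]
dipstick side [(0.8, 314, 311, [476.0, -322.0, 10.0])]
dipstick top [(0.65, 218, 379, [456.0, -340.0, 53.0])]
   tri [ 458.3 -345.2   38.1] 2.1457222918601744
dip_handle side [(0.73, 305, 334, [504.0, -363.0, 57.0])]
dip_handle top [(0.66, 208, 383, [489.0, -354.0, 57.0])]
   tri [ 498.  -357.8   53.1] 14.513871565439981
dip_tip side [(0.93, 319, 265, [386.0, -277.0, 1.0])]
dip_tip top [(0.62, 247, 376, [364.0, -336.0, 3.0])]
   tri [ 359.8 -321.7   52.6] 0.3541142662090682
filler side [(0.71, 160, 257, [584.0, 102.0, 178.0]), (0.18, 313, 313, [458.0, -352.0, 48.0])]
filler top [(0.75, 173, 243, [581.0, 110.0, 184.0]), (0.65, 168, 248, [599.0, 94.0, 177.0])]
   tri [585.5 109.1 173.3] 2.3284781405945782
filler_in side [(0.64, 192, 235, [494.0, 64.0, 121.0])]
filler_in top [(0.6, 197, 241, [516.0, 118.0, 127.0])]
   tri [523.  119.2  84.5] 4.647014361667432
cover_pin side [(0.47, 158, 255, [593.0, 130.0, 170.0])]
cover_pin top [(0.67, 173, 235, [584.0, 135.0, 171.0])]
   tri [590.4 133.7 166.8] 10.30131803528332
[... 1224 characters left out ...]
2.0, -156.0, 68.0])]
   tri [ 700.2 -163.4   -1.8] 6.544218181405229
solder_block side [(0.87, 187, 131, [296.0, 405.0, 26.0]), (0.86, 223, 162, [314.0, 172.0, 18.0])]
solder_block top [(0.75, 169, 202, [636.0, 257.0, 24.0]), (0.66, 268, 140, [298.0, 455.0, 31.0])]
   tri [430.  252.9 142.7] 342.18306477062526
hammer side [(0.6, 187, 311, [795.0, 127.0, 18.0]), (0.52, 220, 230, [447.0, 5.0, 79.0])]
hammer top [(0.83, 126, 235, [795.0, 143.0, 21.0])]
   tri [802.7 141.2   9.1] 5.224613639882793
ring_clamp side [(0.59, 270, 386, [716.0, -299.0, 18.0])]
ring_clamp top [(0.64, 141, 355, [736.0, -282.0, 19.0]), (0.5, 142, 284, [720.0, -28.0, 62.0])]
   tri [ 739.5 -283.2   -2.4] 9.829553940806043
```

View pics/side0.png

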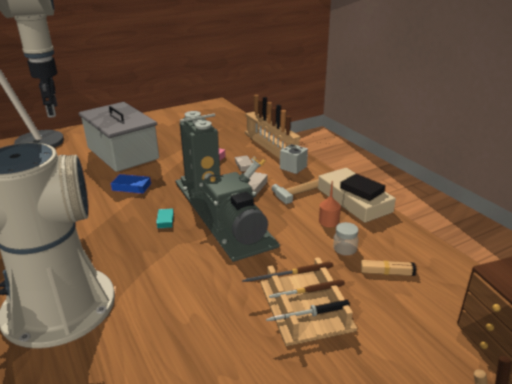

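View pics/top0.png

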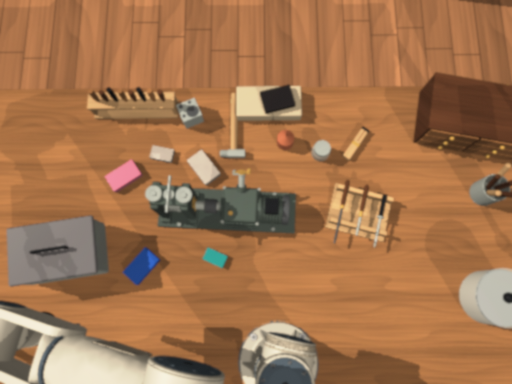

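Side view: the mill is in the centre, with the filler and brass cover at about (258,160) on its far side. The rest is at (305,305). The black-handled dipstick lies in the nearest slot, with its handle at (334,305) and tip at (265,319). The top view agrees: filler at (243,173), dipstick from (376,247) to (386,198). Next I'll fit the yaws.

```bash
cat > b.py <<'E'
from h import *
np.set_printoptions(precision=1,suppress=True)
C={c:np.load(c+'.npy') for c in('side','top')}
s=r.sense(); print(s['eef_pos'],s['tcp_rot'],s['opening'],s['contact_force'])
def cut(q,c):
    L=r.cut_out(q,c); return L[0]['mask'] if L else None
m=cut('mill','top'); P=C['top'][m]
for lo,hi in((3,40),(115,130),(225,260)):
    Q=P[(P[:,2]>lo)&(P[:,2]<hi)]
    if len(Q)>10: print('mill',lo,len(Q),cv2.minAreaRect(Q[:,:2].astype(np.float32)),Q[:,2].mean())
m=cut('tool_rest','top'); P=C['top'][m]; Q=P[(P[:,2]>3)&(P[:,2]<70)]
print('rest',cv2.minAreaRect(Q[:,:2].astype(np.float32)))
for c in('top','side'):
  for q in('dipstick','round_file','burnisher'):
    m=cut(q,c)
    if m is None: continue
    P=C[c][m]; Q=P[(P[:,2]>46)&(P[:,2]<75)]
    if len(Q)<8: continue
    v=cv2.fitLine(Q[:,:2].astype(np.float32),cv2.DIST_HUBER,0,.01,.01).ravel(); print(q,c,len(Q),v,np.degrees(np.arctan2(v[1],v[0])),Q.min(0),Q.max(0))
for c in('top','side'):
  m=cut('dust_cover',c)
  if m is not None:
    P=C[c][m]; print('cover',c,len(P),np.median(P,0),P.min(0),P.max(0),np.argwhere(m).mean(0))
im=cv2.imread('pics/top0.png')[120:260,140:300]; im2=cv2.imread('pics/side0.png')[110:260,170:330]
cv2.imwrite('pics/crop1.png',np.hstack([cv2.resize(im[:140],(400,350),interpolation=3),cv2.resize(im2,(400,350),interpolation=3)]))
E
python3 b.py
```

```text
[139.9 609.1 231.3] [-3.1 -0.   2.9] 1.0002494646589006 [ 0.2  0.3 -0.9]
mill 3 1894 ((496.2836608886719, 169.60968017578125), (468.7565612792969, 140.9100799560547), 86.88119506835938) 14.357134284152236
mill 115 1229 ((501.39959716796875, 171.78570556640625), (418.20751953125, 120.12864685058594), 86.78594207763672) 124.10309602891506
mill 225 809 ((493.732421875, 328.03466796875), (132.88658142089844, 83.74211883544922), 87.07716369628906) 238.01719711742817
rest ((486.2127380371094, -283.912841796875), (199.7542266845703, 160.79949951171875), 75.8304214477539)
round_file top 213 [   1.    -0.3  489.6 -216.2] -14.552312 [ 380.7 -246.4   46.3] [ 586.2 -186.9   65.9]
burnisher top 190 [   1.    -0.3  492.9 -284.7] -14.543417 [ 403.1 -309.7   47.1] [ 572.4 -259.7   65.6]
dipstick side 494 [   1.    -0.3  458.9 -351. ] -16.499798 [ 360.8 -376.8   46. ] [ 537.8 -320.6   64.8]
round_file side 418 [   1.    -0.3  515.6 -231.4] -15.697099 [ 379.9 -258.2   46.1] [ 589.2 -190.6   60.9]
burnisher side 328 [   1.    -0.3  497.5 -294.7] -16.304592 [ 403.3 -316.9   46.5] [ 567.7 -266.    62.2]
cover top 72 [589.  110.  173.1] [579.2  87.6  -5.3] [639.  138.4 187.1] [171.3 242.7]
```

View pics/crop1.png

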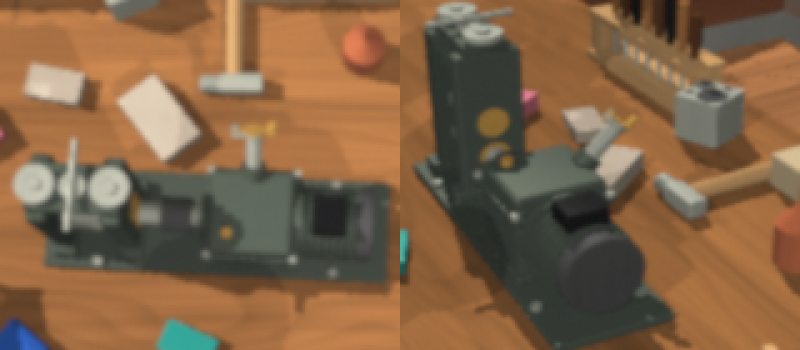

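The crop shows the filler tube and brass cover on the gearbox's far (+x) side, with the ear towards the motor (-y). The base-plate fit gives a mill yaw of about -3.1°, and the mouth comes out at about (587,112,165), consistent with the networks. The rest's yaw is about -15°. Next: go above the filler.

```bash
cat > g.py <<'E'
from h import *
np.set_printoptions(precision=2,suppress=True)
import sys
ps=-0.054
M=np.array([587.,112,165])
c,s=np.cos(ps),np.sin(ps); q=np.sqrt(.5)
zf=np.array([q*c,q*s,q]); yf=np.array([-s,c,0]); xf=np.cross(yf,zf); F=np.stack([xf,yf,zf],1)
def f2w(p): return M+F@np.array(p,float)
def cur():
    s=r.sense(); return np.array(s['eef_pos']),Ro.from_euler('xyz',s['tcp_rot']).as_matrix(),s
def to(p=None,R=None):
    P,R0,_=cur()
    if p is not None: print('shift cm',R0.T@(np.array(p)-P)/10)
    if R is not None: print('turn deg',np.degrees(Ro.from_matrix(R0.T@R).as_rotvec()))
RP=np.stack([-xf,yf,-zf],1)            # cover-push orientation
E
python3 - <<'E'
from g import *
print(xf,yf,zf); P,R0,s=cur(); print(P,R0,s['clock'])
a=f2w([17,-26,10]); print('pre',a, f2w([40,-26,40]))
to([620,100,400],None)
Rd=np.stack([[-c,-__import__('numpy').sin(ps),0],yf,[0,0,-1]],1); to(None,Rd); 
print(np.degrees(Ro.from_matrix(Rd.T@RP).as_rotvec()))
E
```

```text
[ 0.71 -0.04 -0.71] [0.05 1.   0.  ] [ 0.71 -0.04  0.71]
[139.94 609.12 231.28] [[-0.97  0.22  0.  ]
 [ 0.22  0.97 -0.  ]
 [-0.   -0.   -1.  ]] 2.2
pre [604.66  85.01 160.05] [642.08  82.98 165.  ]
shift cm [-58.19 -38.87 -16.87]
turn deg [-0.    0.   -9.84]
[-0. 45.  0.]
```

Call:
move_arm([
  {"tz": -4, "gripper": -1},
  {"tz": -4.3},
  {"tz": -4.3},
  {"tz": -4.3, "rz": -5},
  {"rz": -4.8},
  {"tx": -2, "ty": -2},
  {"tx": -4, "ty": -3.2},
  {"tx": -4, "ty": -3.2},
  {"tx": -4, "ty": -3.2},
  {"tx": -4, "ty": -3.2},
  {"tx": -4, "ty": -3.2},
  {"tx": -4, "ty": -3.2},
], squeeze=40)

```text
invalid input
```

```bash
python3 -c "
from g import *
P,R0,s=cur();print(P,R0,s['opening']);to([660,85,380],None)"
```

```text
[139.94 609.12 231.28] [[-0.97  0.22  0.  ]
 [ 0.22  0.97 -0.  ]
 [-0.   -0.   -1.  ]] 0.9984920907164884
shift cm [-62.42 -39.44 -14.87]
```

Call:
move_arm([
  {"tx": 0, "ty": 0, "tz": -4, "rx": 0, "ry": 0, "rz": 0, "gripper": -1},
  {"tx": 0, "ty": 0, "tz": -4, "rx": 0, "ry": 0, "rz": 0, "gripper": -1},
  {"tx": 0, "ty": 0, "tz": -4, "rx": 0, "ry": 0, "rz": 0, "gripper": -1},
  {"tx": 0, "ty": 0, "tz": -4, "rx": 0, "ry": 0, "rz": -5, "gripper": -1},
  {"tx": 0, "ty": 0, "tz": 0, "rx": 0, "ry": 0, "rz": -4.8, "gripper": -1},
  {"tx": -2, "ty": -2, "tz": 0, "rx": 0, "ry": 0, "rz": 0, "gripper": -1},
  {"tx": -4, "ty": -3.2, "tz": 0, "rx": 0, "ry": 0, "rz": 0, "gripper": -1},
  {"tx": -4, "ty": -3.2, "tz": 0, "rx": 0, "ry": 0, "rz": 0, "gripper": -1},
  {"tx": -4, "ty": -3.2, "tz": 0, "rx": 0, "ry": 0, "rz": 0, "gripper": -1},
  {"tx": -4, "ty": -3.2, "tz": 0, "rx": 0, "ry": 0, "rz": 0, "gripper": -1},
  {"tx": -4, "ty": -3.2, "tz": 0, "rx": 0, "ry": 0, "rz": 0, "gripper": -1},
], squeeze=40)

```text
clock: 3.3
eef_pos: [346.3, 419.9, 391.5]
tcp_rot: [3.141, 0.0, 3.087]
contact_force: [1.7, 0.9, -0.4]
opening: 0.003
```

```bash
python3 -c "
from g import *
P,R0,s=cur();print(P,R0,s['opening']);to([660,85,380],None)"
```

```text
[346.3  419.9  391.46] [[-1.    0.05  0.  ]
 [ 0.05  1.    0.  ]
 [-0.    0.   -1.  ]] 0.0032281294076551125
shift cm [-33.15 -31.73   1.15]
```

Call:
move_arm([
  {"tx": -4, "ty": -4, "gripper": -1},
  {"tx": -4, "ty": -4, "gripper": -1},
  {"tx": -4, "ty": -4, "gripper": -1},
  {"tx": -4, "ty": -4, "gripper": -1},
  {"tx": -4, "ty": -4, "gripper": -1},
  {"tx": -4, "ty": -4, "gripper": -1},
  {"tx": -4, "ty": -4, "gripper": -1},
  {"tx": -4, "ty": -4, "gripper": -1},
  {"gripper": -1},
])

```text
invalid input
```

Call:
move_arm([
  {"tx": 0, "ty": 0, "tz": 0, "rx": 0, "ry": 7.5, "rz": 0, "gripper": -1},
  {"tx": 0, "ty": 0, "tz": 0, "rx": 0, "ry": 7.5, "rz": 0, "gripper": -1},
  {"tx": 0, "ty": 0, "tz": 0, "rx": 0, "ry": 7.5, "rz": 0, "gripper": -1},
  {"tx": 0, "ty": 0, "tz": 0, "rx": 0, "ry": 7.5, "rz": 0, "gripper": -1},
  {"tx": 0, "ty": 0, "tz": 0, "rx": 0, "ry": 7.5, "rz": 0, "gripper": -1},
  {"tx": 0, "ty": 0, "tz": 0, "rx": 0, "ry": 7.5, "rz": 0, "gripper": -1},
  {"tx": 0, "ty": 0, "tz": 0, "rx": 0, "ry": 0, "rz": 0, "gripper": -1},
])

```text
clock: 4.0
eef_pos: [346.5, 420.6, 387.8]
tcp_rot: [-3.136, -0.792, 3.08]
contact_force: [-0.1, -0.3, -0.5]
opening: 0.002
```

```bash
python3 -c "
from g import *
P,R0,s=cur();print(P,R0,s['qpos']);to(f2w([25,-28,50]),RP)"
```

```text
[346.51 420.64 387.84] [[-0.7   0.06 -0.71]
 [ 0.04  1.    0.04]
 [ 0.71 -0.   -0.7 ]] [ 0.6   0.46  1.35  0.49  1.96 -0.87]
shift cm [-36.54 -32.13  -7.63]
turn deg [-0.04 -0.39 -0.31]
```

Call:
move_arm([
  {"tx": -2.5, "ty": -3.5, "tz": -2.4, "rx": 0, "ry": 0, "rz": 0, "gripper": -1},
  {"tx": -2.5, "ty": -3.5, "tz": -2.4, "rx": 0, "ry": 0, "rz": 0, "gripper": -1},
  {"tx": -2.5, "ty": -3.5, "tz": -2.4, "rx": 0, "ry": 0, "rz": 0, "gripper": -1},
  {"tx": -2.5, "ty": -3.5, "tz": -2.4, "rx": 0, "ry": 0, "rz": 0, "gripper": -1},
  {"tx": -2.5, "ty": -3.5, "tz": -2.4, "rx": 0, "ry": 0, "rz": 0, "gripper": -1},
  {"tx": -2.5, "ty": -3.5, "tz": -2.4, "rx": 0, "ry": 0, "rz": 0, "gripper": -1},
  {"tx": -2.5, "ty": -3.5, "tz": -2.4, "rx": 0, "ry": 0, "rz": 0, "gripper": -1},
  {"tx": -2.5, "ty": -3.5, "tz": -2.4, "rx": 0, "ry": 0, "rz": 0, "gripper": -1},
  {"tx": -2.5, "ty": -3.5, "tz": -2.4, "rx": 0, "ry": 0, "rz": 0, "gripper": -1},
  {"tx": 0, "ty": 0, "tz": 0, "rx": 0, "ry": 0, "rz": 0, "gripper": -1},
])

```text
clock: 5.0
eef_pos: [641.9, 85.5, 383.8]
tcp_rot: [-3.137, -0.782, 3.079]
contact_force: [0.1, 0.7, 0.5]
opening: -0.002
```

```bash
python3 -c "
from g import *
P,R0,s=cur();print(P,R0,s['qpos'],s['contact_force']);to(f2w([25,-28,50]),RP)"
```

```text
[641.92  85.54 383.85] [[-0.71  0.06 -0.7 ]
 [ 0.04  1.    0.04]
 [ 0.7  -0.   -0.71]] [ 0.08  0.77  0.84  0.13  2.31 -1.38] [0.1  0.73 0.46]
shift cm [-13.94  -0.39  14.51]
turn deg [ 0.08  0.22 -0.34]
```

Call:
move_arm([
  {"tx": -2.5, "ty": 0, "tz": 3, "rx": 0, "ry": 0, "rz": 0, "gripper": -1},
  {"tx": -2.8, "ty": -0.1, "tz": 3, "rx": 0, "ry": 0, "rz": 0, "gripper": -1},
  {"tx": -2.9, "ty": -0.1, "tz": 3, "rx": 0, "ry": 0, "rz": 0, "gripper": -1},
  {"tx": -2.9, "ty": -0.1, "tz": 3, "rx": 0, "ry": 0, "rz": 0, "gripper": -1},
  {"tx": -2.8, "ty": -0.1, "tz": 2.5, "rx": 0, "ry": 0, "rz": 0, "gripper": -1},
  {"tx": 0, "ty": 0, "tz": 0, "rx": 0, "ry": 0, "rz": 0, "gripper": -1},
])

```text
clock: 5.6
eef_pos: [632.8, 86.6, 180.1]
tcp_rot: [-3.138, -0.79, 3.086]
contact_force: [-0.9, -0.1, -1.0]
opening: 0.001
```

```bash
python3 - <<'E'
from g import *
P,R0,s=cur();print(P,s['contact_force'],s['clock'],'tip in filler',F.T@(P-M))
to(f2w([20,-28,10]),RP)
o=[]
for cam,n in(('side',70),('top',45)):
    im,d=r.grab_frame(cam); v,u=w2px(cam,M).round().astype(int)
    tv=w2px(cam,P); im=im.copy()
    k=im[v-n:v+n-n//3*0,u-n:u+n]; k=cv2.resize(k,(400,400),interpolation=3)
    f=400/(2*n)
    for X,col in((M,(255,0,0)),(P,(0,255,0)),(f2w([0,-22,18]),(0,0,255)),(f2w([0,24,0]),(255,0,255))):
        a=w2px(cam,X); cv2.circle(k,(int((a[1]-u+n+.5)*f),int((a[0]-v+n+.5)*f)),4,col,1)
    o.append(k)
cv2.imwrite('pics/p1.png',np.hstack(o)[...,::-1])
E
```

```text
[632.82  86.58 180.08] [-0.86 -0.13 -1.03] 5.6 tip in filler [ 22.66 -22.91  43.99]
shift cm [ 0.25 -0.5   3.4 ]
turn deg [-0.12 -0.25 -0.07]
```

View pics/p1.png

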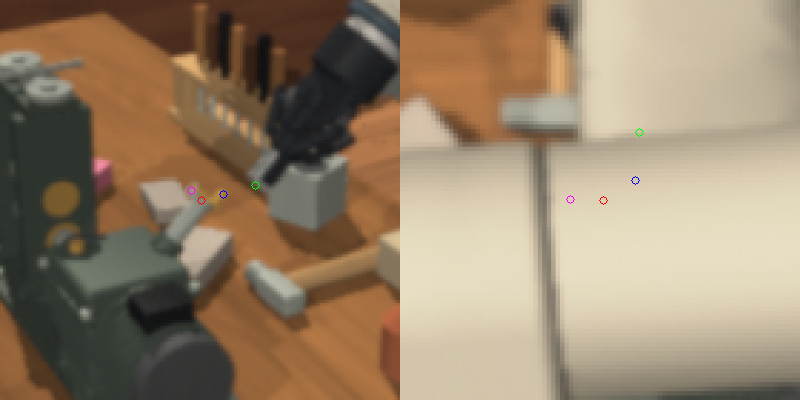

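Side view: the fingertips are at about (257,182) in the crop, beyond the brass cover at about (190–225,190–205). The predicted markers sit on the cover. Next: descend and sweep the ear round.

Call:
move_arm([
  {"tx": 0.2, "ty": -0.5, "tz": 1.2, "rx": 0, "ry": 0, "rz": 0, "gripper": -1},
  {"tx": 0, "ty": 0, "tz": 1.2, "rx": 0, "ry": 0, "rz": 0, "gripper": -1},
  {"tx": 0, "ty": 0, "tz": 1.0, "rx": 0, "ry": 0, "rz": 0, "gripper": -1},
  {"tx": 0, "ty": 0, "tz": 0, "rx": 0, "ry": 0, "rz": 0, "gripper": -1},
  {"tx": 0, "ty": 0, "tz": 0, "rx": 0, "ry": 0, "rz": 0, "gripper": -1},
])

```text
clock: 6.2
eef_pos: [609.8, 82.7, 163.0]
tcp_rot: [3.141, -0.783, 3.087]
contact_force: [0.3, 0.2, -0.7]
opening: 0.001
```

Call:
move_arm([
  {"tx": 0.5, "ty": 0.15, "tz": 0, "rx": 0, "ry": 0, "rz": 0, "gripper": -1},
  {"tx": 0.5, "ty": 0.15, "tz": 0, "rx": 0, "ry": 0, "rz": 0, "gripper": -1},
  {"tx": 0.5, "ty": -0.05, "tz": 0, "rx": 0, "ry": 0, "rz": 0, "gripper": -1},
  {"tx": 0.5, "ty": -0.05, "tz": 0, "rx": 0, "ry": 0, "rz": 0, "gripper": -1},
  {"tx": 0.5, "ty": 0.05, "tz": 0, "rx": 0, "ry": 0, "rz": 0, "gripper": -1},
  {"tx": 0.5, "ty": 0.05, "tz": 0, "rx": 0, "ry": 0, "rz": 0, "gripper": -1},
  {"tx": 0, "ty": 0, "tz": 0, "rx": 0, "ry": 0, "rz": 0, "gripper": -1},
])

```text
clock: 6.9
eef_pos: [587.9, 86.7, 183.4]
tcp_rot: [3.141, -0.785, 3.087]
contact_force: [0.5, -0.4, 1.0]
opening: -0.001
```

```bash
python3 - <<'E'
from g import *
P,R0,s=cur();print(P,s['contact_force'],'tip in filler',F.T@(P-M))
im,d=r.grab_frame('side'); 
k=cv2.resize(im[90:200,200:360],(800,550),interpolation=3)
for X,col in((M,(255,0,0)),(P,(0,255,0)),(f2w([0,24,0]),(255,0,255))):
    a=w2px('side',X); cv2.circle(k,(int((a[1]-200+.5)*5),int((a[0]-90+.5)*5)),4,col,1)
cv2.imwrite('pics/p2.png',k[...,::-1])
E
```

```text
[587.88  86.72 183.43] [ 0.47 -0.38  1.04] tip in filler [-11.44 -25.19  14.62]
```

View pics/p2.png

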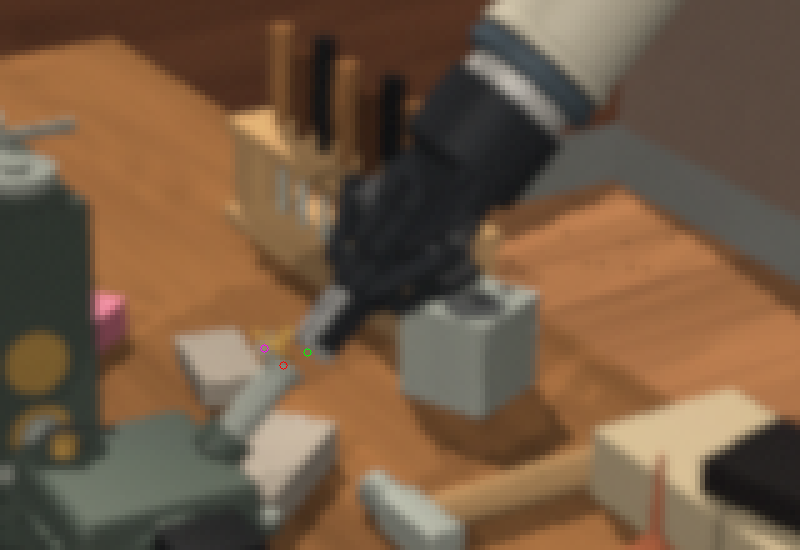

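Brass now shows only near the pin at (270,340), and the tube's mouth edge at (285,372) looks uncovered, so the cover is moving. I'll continue the arc slightly lower.

Call:
move_arm([
  {"tx": 0.4, "ty": 0.12, "tz": 0.2, "rx": 0, "ry": 0, "rz": 0, "gripper": -1},
  {"tx": 0.4, "ty": 0.15, "tz": 0.15, "rx": 0, "ry": 0, "rz": 0, "gripper": -1},
  {"tx": 0.45, "ty": 0.25, "tz": 0, "rx": 0, "ry": 0, "rz": 0, "gripper": -1},
  {"tx": 0.45, "ty": 0.25, "tz": 0, "rx": 0, "ry": 0, "rz": 0, "gripper": -1},
  {"tx": 0.4, "ty": 0.33, "tz": 0, "rx": 0, "ry": 0, "rz": 0, "gripper": -1},
  {"tx": 0.4, "ty": 0.33, "tz": 0, "rx": 0, "ry": 0, "rz": 0, "gripper": -1},
  {"tx": 0.3, "ty": 0.4, "tz": 0, "rx": 0, "ry": 0, "rz": 0, "gripper": -1},
  {"tx": 0.3, "ty": 0.4, "tz": 0, "rx": 0, "ry": 0, "rz": 0, "gripper": -1},
  {"tx": 0.22, "ty": 0.45, "tz": 0, "rx": 0, "ry": 0, "rz": 0, "gripper": -1},
  {"tx": 0.22, "ty": 0.45, "tz": 0, "rx": 0, "ry": 0, "rz": 0, "gripper": -1},
  {"tx": 0, "ty": 0, "tz": 0, "rx": 0, "ry": 0, "rz": 0, "gripper": -1},
])

```text
clock: 8.05
eef_pos: [562.3, 120.1, 205.5]
tcp_rot: [3.141, -0.785, 3.088]
contact_force: [0.5, 0.5, 0.3]
opening: 0.001
```

```bash
python3 - <<'E'
from g import *
P,R0,s=cur();print(P,s['contact_force'],'tip in filler',F.T@(P-M)); to(f2w([-50,18,11]),RP)
E
```

```text
[562.26 120.13 205.48] [0.51 0.52 0.25] tip in filler [-46.4    6.79  10.84]
shift cm [ 0.36  1.12 -0.02]
turn deg [0.02 0.   0.  ]
```

Then a bit more arc, retreat along the tube's axis, and look.

Call:
move_arm([
  {"tx": 0.15, "ty": 0.45, "tz": 0, "rx": 0, "ry": 0, "rz": 0, "gripper": -1},
  {"tx": 0.15, "ty": 0.45, "tz": 0, "rx": 0, "ry": 0, "rz": 0, "gripper": -1},
  {"tx": 0, "ty": 0, "tz": 0, "rx": 0, "ry": 0, "rz": 0, "gripper": -1},
  {"tx": 0, "ty": -0.3, "tz": -1, "rx": 0, "ry": 0, "rz": 0, "gripper": -1},
  {"tx": 0, "ty": -1, "tz": -3, "rx": 0, "ry": 0, "rz": 0, "gripper": -1},
  {"tx": 0, "ty": -2, "tz": -4, "rx": 0, "ry": 0, "rz": 0, "gripper": -1},
  {"tx": 0, "ty": -3, "tz": -3.5, "rx": 0, "ry": 0, "rz": 0, "gripper": -1},
  {"tx": 0, "ty": -3, "tz": -3.5, "rx": 0, "ry": 0, "rz": 0, "gripper": -1},
  {"tx": 0, "ty": -3, "tz": -3.5, "rx": 0, "ry": 0, "rz": 0, "gripper": -1},
  {"tx": 0, "ty": -4, "tz": -2, "rx": 0, "ry": 0, "rz": 0, "gripper": -1},
  {"tx": 0, "ty": -4, "tz": -2, "rx": 0, "ry": 0, "rz": 0, "gripper": -1},
  {"tx": 0, "ty": -4, "tz": -2, "rx": 0, "ry": 0, "rz": 0, "gripper": -1},
])

```text
clock: 9.25
eef_pos: [720.6, -125.5, 382.0]
tcp_rot: [3.142, -0.785, 3.086]
contact_force: [1.0, -0.1, 0.7]
opening: 0.0
```

Call:
move_arm([
  {"tx": 2.5, "ty": -3.5, "tz": 2, "rx": 0, "ry": -7.5, "rz": 0, "gripper": -0.3},
  {"tx": 2.5, "ty": -3.5, "tz": 2, "rx": 0, "ry": -7.5, "rz": 0, "gripper": -0.3},
  {"tx": 2, "ty": -3.5, "tz": 1, "rx": 0, "ry": -7.5, "rz": 0, "gripper": -0.3},
  {"tx": 2, "ty": -3.5, "tz": 0, "rx": 0, "ry": 0, "rz": 0, "gripper": -0.3},
  {"tx": 2, "ty": -3.5, "tz": 0, "rx": 0, "ry": 0, "rz": 0, "gripper": -0.3},
  {"tx": 2, "ty": -3.5, "tz": 0, "rx": 0, "ry": 0, "rz": 0, "gripper": -0.3},
])

```text
clock: 9.85
eef_pos: [581.2, -316.1, 413.8]
tcp_rot: [3.141, -0.439, 3.086]
contact_force: [0.5, -0.3, 0.1]
opening: 0.354
```

```bash
python3 - <<'E'
from g import *
P,R0,s=cur();print(P,R0,s['contact_force'],s['qpos'],s['opening'])
o=[]
for cam in('side','top'):
    im,d=r.grab_frame(cam); v,u=w2px(cam,M).round().astype(int); n=30 if cam=='side' else 22
    k=cv2.resize(im[v-n:v+n,u-n:u+n],(400,400),interpolation=3); f=200/n
    for X,col in((M,(255,0,0)),(f2w([0,24,0]),(255,0,255)),(f2w([-45,24,10]),(0,0,255))):
        a=w2px(cam,X); cv2.circle(k,(int((a[1]-u+n+.5)*f),int((a[0]-v+n+.5)*f)),3,col,1)
    o.append(k)
    C=cloud(cam,d)
    for q in('filler','cover_pin','cover_tab','dip_handle','dipstick','dip_tip'):
        for e in r.place_of(q,cam)[:1]:
            a,b=e['location'];print(cam,q,round(e['confidence'],2),round(a,1),round(b,1),C[int(round(a)),int(round(b))])
cv2.imwrite('pics/p3.png',np.hstack(o)[...,::-1])
E
```

```text
[ 581.22 -316.07  413.83] [[-0.9   0.06 -0.42]
 [ 0.05  1.    0.02]
 [ 0.42  0.   -0.91]] [ 0.49 -0.32  0.09] [-0.42  0.56  1.   -0.17  1.99 -1.97] 0.3539518195390528
side filler 0.74 159.1 258.1 [764.52 412.44   3.3 ]
side cover_pin 0.76 158.0 255.4 [593.47 130.05 169.9 ]
side cover_tab 0.6 270.2 382.3 [ 711.38 -290.66   13.23]
side dip_handle 0.87 305.6 330.8 [ 495.82 -363.01   58.2 ]
side dipstick 0.72 311.1 311.4 [ 454.34 -349.76   53.17]
side dip_tip 0.98 318.1 265.8 [ 389.98 -274.52    0.24]
top filler 0.46 173.3 243.2 [584.43 109.92 170.4 ]
top cover_pin 0.75 171.9 233.2 [586.52 141.16 175.88]
top cover_tab 0.52 176.4 228.1 [615.89 167.69   1.66]
top dip_handle 0.35 209.2 343.8 [ 495.9  -234.57    0.66]
```

View pics/p3.png

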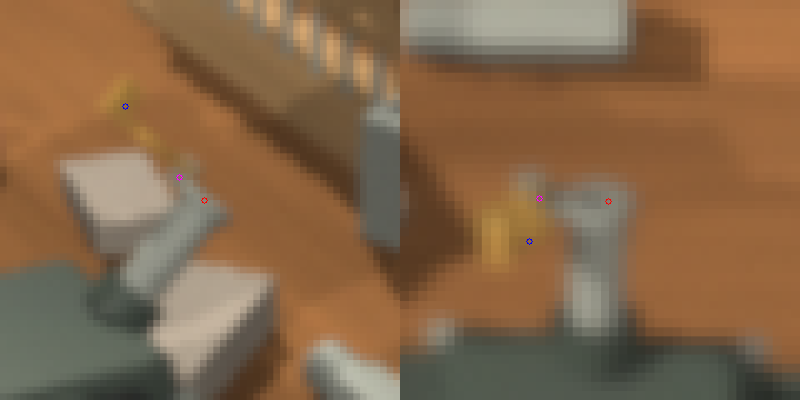

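The cover is swung wide open: its ear is at the left end, top crop (490,240) and side crop (118,90). The mouth is free. In the top view my mouth marker (608,200) sits about 1 px right of the tube's centreline (~597). I'll refine it with the point cloud.

```bash
python3 - <<'E'
from g import *
for cam in('top','side'):
    fr=[r.grab_frame(cam) for _ in range(4)]
    d=np.median([f[1] for f in fr],0); im=fr[0][0].astype(int); C=cloud(cam,d)
    L=(C-M)@F; hsv=cv2.cvtColor(fr[0][0],cv2.COLOR_RGB2HSV)
    ok=(abs(L[...,1])<22)&(abs(L[...,0])<22)&(L[...,2]>-60)&(L[...,2]<12)
    for lo,hi in((-60,-35),(-35,-12),(-12,-4),(-4,4),(4,12)):
        k=ok&(L[...,2]>lo)&(L[...,2]<hi)&(hsv[...,1]<90)
        if k.any(): q=L[k]; print(cam,lo,k.sum(),'x',np.percentile(q[:,0],[5,50,95]),'y',np.percentile(q[:,1],[5,50,95]),'z',q[:,2].mean())
    np.save(cam+'_d.npy',d); cv2.imwrite(f'pics/{cam}2.png',fr[0][0][...,::-1])
    v,u=w2px(cam,M).round().astype(int)
    print(u-8,v-7); print(hsv[v-7:v+9,u-9:u+9,1])
m=r.camera_model('top');print(m['R'],m['fx']); m=r.camera_model('side');print(m['R'],m['fx'])
E
```

```text
top -60 68 x [-16.21  -8.47  -1.29] y [-11.75   2.55  16.07] z -49.2965335928899
top -35 38 x [-10.64  -6.96  -3.28] y [-5.76  3.42 10.19] z -23.360442664267527
top -12 11 x [-9.78 -6.46  6.99] y [-3.99  3.61 10.21] z -8.087073113854276
top -4 36 x [-12.71  -4.26   6.93] y [-6.26  4.81 17.73] z 0.3248737982433246
234 166
[[156 155 156 156 155 157 154 156 155 156 155 154 155 154 154 154 154 154]
 [153 153 154 154 156 155 157 156 157 156 156 154 154 154 154 154 153 155]
 [145 144 146 152 154 153 155 154 154 155 154 153 154 154 153 155 155 155]
 [116 111 122 141 151 152 150 145 145 146 149 152 153 154 154 154 154 155]
 [ 87  78  94 124 140 136 128 114 105 107 119 132 146 153 154 154 155 154]
 [ 97  85  89 100 104  95  83  68  58  60  69  91 119 144 154 155 153 154]
 [130 120 107  78  57  47  43  36  33  32  37  54  89 131 150 154 155 156]
 [152 146 124  82  44  29  27  24  23  24  25  40  79 128 151 156 157 157]
 [159 155 140 105  64  39  27  24  24  23  27  47  92 135 152 155 156 156]
 [159 158 152 134 104  69  38  24  24  23  30  60 111 144 154 156 155 157]
 [161 160 158 150 133  96  
[... 1424 characters left out ...]
 156 155]
 [ 47  46  46  38  27  21  22  19  22  21  21  27  52 103 145 156 153 153]
 [ 46  44  39  29  21  22  19  21  20  20  25  51  82 121 149 152 155 154]
 [ 44  40  30  22  22  20  21  20  22  28  57 107 134 148 152 155 155 154]
 [ 38  31  23  20  21  21  20  21  26  55 108 142 153 155 156 154 156 156]
 [ 27  23  22  21  21  20  21  21  48 101 139 153 156 156 156 156 155 155]
 [ 24  20  21  21  20  21  23  40  90 134 153 156 157 155 156 156 157 155]
 [ 24  22  21  21  21  20  26  61 105 131 141 146 148 153 154 156 156 156]]
[[-0.01 -1.   -0.01]
 [-0.97  0.01 -0.23]
 [ 0.23  0.   -0.97]] 463.5602499169985
[[ 0.87 -0.5  -0.01]
 [-0.26 -0.44 -0.86]
 [ 0.43  0.75 -0.51]] 474.89349500923765
```

```bash
sed -i 's/^M=.*/M=np.array([588.4,113,165])/' g.py; cat >> g.py <<'E'
al=np.radians(-14.4); xs=np.array([np.cos(al),np.sin(al),0]); ys=np.array([-np.sin(al),np.cos(al),0]); zz=np.array([0,0,1.])
b=np.radians(22.5)
zt=-np.sin(b)*xs-np.cos(b)*zz; RG=np.stack([np.cross(ys,zt),ys,zt],1)
E
python3 - <<'E'
from g import *
O=np.array([458.4,-343.9,50])
# old clear frames: tops/sides taken before arm moved there
for cam in('top','side'):
    C=np.load(cam+'.npy'); im=cv2.imread(f'pics/{cam}0.png'); L=(C-O)@np.stack([xs,ys,zz],1)
    k=(im.max(2)<75)&(abs(L[...,1])<25)&(L[...,0]>-20)&(L[...,0]<110)&(L[...,2]>-12)&(L[...,2]<20)
    q=L[k]; print(cam,k.sum(),np.percentile(q,[2,10,50,90,98],axis=0).tolist()); 
    if k.sum(): v=np.polyfit(q[:,0],q[:,1],1); print('slope',v,np.degrees(v[0]))
H=O+42*xs; T=H+19*zt; print(H,T); P,R0,s=cur(); to(T-120*zt,RG)
E
```

```text
top 47 [[10.37265582628946, -2.927968136400022, 2.8577849468864187], [17.1408113352573, -1.3858141864673745, 4.342115117449215], [49.36166377044692, 2.0707499322022205, 7.314168379352459], [69.35758531088653, 5.292465905725328, 10.390766724805333], [73.88370173826547, 6.5787152137946, 12.407037086020724]]
slope [-0.02  3.1 ] -1.4301484858548594
side 247 [[9.319003839092998, -12.524766222945996, -6.196675923983591], [15.173327761592155, -11.370369649141194, -2.2077411499691193], [42.695738310969205, -9.228568429349487, 6.999303400082937], [68.75386249796532, -2.9338326961155894, 9.647251205296149], [77.97155654275112, -0.37407197195625297, 10.802146676544487]]
slope [ 0.01 -8.63] 0.8155528842953731
[ 499.08 -354.34   50.  ] [ 492.04 -352.54   32.45]
shift cm [-7.52 -5.22 26.17]
turn deg [-4.49 -2.69 10.3 ]
```

Call:
move_arm([
  {"tx": -2, "ty": -1, "tz": 3, "rx": -2.2, "ry": -1.3, "rz": 5.1, "gripper": -0.1},
  {"tx": -2, "ty": -1.5, "tz": 4, "rx": -2.3, "ry": -1.4, "rz": 5.2, "gripper": -0.1},
  {"tx": 0, "ty": 0, "tz": 0, "rx": 0, "ry": 0, "rz": 0, "gripper": -0.1},
])

```text
clock: 11.25
eef_pos: [584.6, -341.1, 325.9]
tcp_rot: [3.14, -0.401, 2.886]
contact_force: [-0.7, 0.2, -0.1]
opening: 0.449
```

```bash
cat > t.py <<'E'
from g import *
O=np.array([458.4,-343.9,50]); T=O+42*xs+19*zt
P,R0,s=cur(); print(P,s['opening'],s['contact_force']); to(T-60*zt,RG); to(T)
E
python3 t.py
```

```text
[ 584.6  -341.09  325.91] 0.448646403207114 [-0.74  0.25 -0.13]
shift cm [-3.41 -3.48 24.4 ]
turn deg [ 0.18 -0.45 -0.2 ]
shift cm [-3.46 -3.49 30.4 ]
```

Call:
move_arm([
  {"tx": -1.7, "ty": -1.7, "tz": 4, "rx": 0, "ry": 0, "rz": 0, "gripper": -0.1},
  {"tx": -1.7, "ty": -1.7, "tz": 4, "rx": 0, "ry": 0, "rz": 0, "gripper": -0.1},
  {"tx": 0, "ty": 0, "tz": 4, "rx": 0, "ry": 0, "rz": 0, "gripper": -0.1},
  {"tx": 0, "ty": 0, "tz": 4, "rx": 0, "ry": 0, "rz": 0, "gripper": -0.1},
  {"tx": 0, "ty": 0, "tz": 4, "rx": 0, "ry": 0, "rz": 0, "gripper": -0.1},
  {"tx": 0, "ty": 0, "tz": 4, "rx": 0, "ry": 0, "rz": 0, "gripper": -0.1},
  {"tx": 0, "ty": 0, "tz": 0, "rx": 0, "ry": 0, "rz": 0, "gripper": -0.1},
])

```text
clock: 11.95
eef_pos: [517.0, -355.8, 94.2]
tcp_rot: [3.139, -0.401, 2.893]
contact_force: [-0.5, 0.2, -0.8]
opening: 0.447
```

```bash
python3 t.py; python3 - <<'E'
from g import *
im,d=r.grab_frame('side'); im2,_=r.grab_frame('top')
cv2.imwrite('pics/p4.png',np.hstack([cv2.resize(im[230:350,220:380],(533,400),interpolation=3),cv2.resize(im2[175:265,320:380],(266,400),interpolation=3)])[...,::-1])
E
```

```text
[ 517.   -355.76   94.2 ] 0.4473599762158022 [-0.5   0.2  -0.77]
shift cm [-0.06 -0.31  0.66]
turn deg [ 0.1  -0.46  0.16]
shift cm [-0.11 -0.32  6.66]
```

View pics/p4.png

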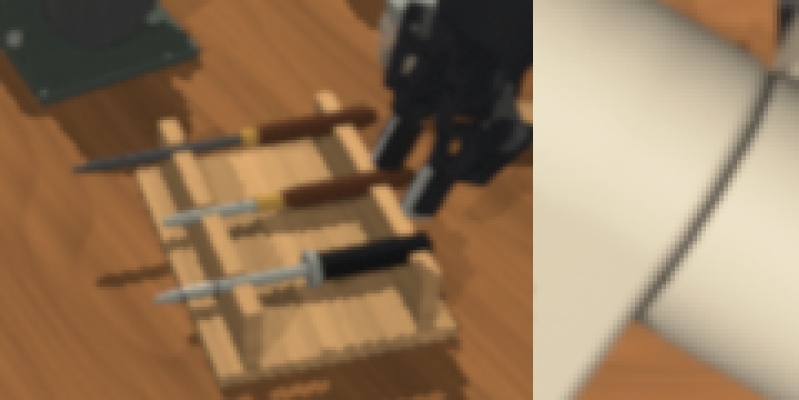

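Side crop: the open fingers, at about (385,160) and (425,205), are just above the black handle at about (370,260), straddling its line. Next: descend and grip.

Call:
move_arm([
  {"tx": -0.1, "ty": -0.2, "tz": 2, "rx": 0, "ry": -0.4, "rz": 0, "gripper": -0.1},
  {"tx": 0, "ty": -0.1, "tz": 2, "rx": 0, "ry": 0, "rz": 0, "gripper": -0.1},
  {"tx": 0, "ty": 0, "tz": 1.6, "rx": 0, "ry": 0, "rz": 0, "gripper": -0.1},
  {"tx": 0, "ty": 0, "tz": 1.1, "rx": 0, "ry": 0, "rz": 0, "gripper": -0.1},
  {"tx": 0, "ty": 0, "tz": 0, "rx": 0, "ry": 0, "rz": 0, "gripper": -0.1},
  {"tx": 0, "ty": 0, "tz": 0, "rx": 0, "ry": 0, "rz": 0, "gripper": -0.1},
])

```text
clock: 12.65
eef_pos: [496.7, -354.9, 35.4]
tcp_rot: [-3.141, -0.385, 2.89]
contact_force: [0.1, -0.0, -0.1]
opening: 0.451
```

```bash
python3 t.py
```

```text
[ 496.68 -354.95   35.44] 0.45088437604826975 [ 0.11 -0.   -0.11]
shift cm [ 0.31  0.12 -5.53]
turn deg [-0.01  0.46  0.01]
shift cm [0.36 0.12 0.47]
```

Call:
move_arm([
  {"tx": 0.3, "ty": 0.1, "tz": 0.3, "rx": 0, "ry": 0.5, "rz": 0, "gripper": -0.1},
  {"tx": 0, "ty": 0, "tz": 0, "rx": 0, "ry": 0, "rz": 0, "gripper": -0.4},
  {"tx": 0, "ty": 0, "tz": 0, "rx": 0, "ry": 0, "rz": 0, "gripper": -0.6},
  {"tx": 0, "ty": 0, "tz": 0, "rx": 0, "ry": 0, "rz": 0, "gripper": -1},
  {"tx": 0, "ty": 0, "tz": 0, "rx": 0, "ry": 0, "rz": 0, "gripper": -1},
  {"tx": 0, "ty": 0, "tz": 0, "rx": 0, "ry": 0, "rz": 0, "gripper": -1},
  {"tx": 0, "ty": 0, "tz": 0, "rx": 0, "ry": 0, "rz": 0, "gripper": -1},
  {"tx": 0, "ty": 0, "tz": 0, "rx": 0, "ry": 0, "rz": 0, "gripper": -1},
], squeeze=60)

```text
clock: 13.45
eef_pos: [492.5, -353.4, 33.5]
tcp_rot: [-3.141, -0.393, 2.89]
contact_force: [-1.3, -5.0, 3.9]
opening: 0.15
```

```bash
python3 t.py
```

```text
[ 492.53 -353.44   33.47] 0.14983264321105 [-1.3  -5.02  3.86]
shift cm [ 0.03  0.07 -5.88]
turn deg [-0.05 -0.05 -0.01]
shift cm [0.03 0.08 0.12]
```

Call:
move_arm([
  {"tx": 0.4, "ty": 0, "tz": -0.9, "rx": 0, "ry": 0, "rz": 0, "gripper": -1},
  {"tx": 0.8, "ty": 0, "tz": -1.9, "rx": 0, "ry": 0, "rz": 0, "gripper": -1},
  {"tx": 1.2, "ty": 0, "tz": -3, "rx": 0, "ry": 0, "rz": 0, "gripper": -1},
  {"tx": 1.2, "ty": 0, "tz": -3, "rx": 0, "ry": 0, "rz": 0, "gripper": -1},
  {"tx": 1.5, "ty": 0, "tz": -3.7, "rx": 0, "ry": 0, "rz": 0, "gripper": -1},
  {"tx": 1.5, "ty": 0, "tz": -3.7, "rx": 0, "ry": 0, "rz": 0, "gripper": -1},
  {"tx": 1.5, "ty": 0, "tz": -3.7, "rx": 0, "ry": 0, "rz": 0, "gripper": -1},
  {"tx": 1.5, "ty": 0, "tz": -3.7, "rx": 0, "ry": 0, "rz": 0, "gripper": -1},
  {"tx": 0.8, "ty": 0, "tz": -1.9, "rx": 0, "ry": 0, "rz": 0, "gripper": -1},
  {"tx": 0, "ty": 0, "tz": 0, "rx": 0, "ry": 0, "rz": 0, "gripper": -1},
  {"tx": 0, "ty": 0, "tz": 0, "rx": 0, "ry": 0, "rz": 0, "gripper": -1},
])

```text
clock: 14.55
eef_pos: [494.2, -352.7, 307.6]
tcp_rot: [3.14, -0.394, 2.891]
contact_force: [-0.5, -0.5, -1.3]
opening: 0.152
```

```bash
cat > st.py <<'E'
from g import *
# estimate stick pose in tool frame
P,R0,s=cur(); print(P,s['opening'],s['contact_force'],s['clock'])
G=P-19*R0[:,2]; sx=R0@(RG.T@xs)   # nominal stick axis
for n,x in(('dip_handle',0),('dipstick',-42),('dip_tip',-142)):
    X=G+x*sx; rs={}
    for cam in('side','top'):
        if n=='dip_handle': r.grab_frame(cam)
        L=r.place_of(n,cam)
        if L: print(n,cam,round(L[0]['confidence'],2),'pix-pred',np.array(L[0]['location'])-w2px(cam,X)); rs[cam]=ray(cam,*L[0]['location'])
    if len(rs)==2:
        t,e=tri(rs['side'],rs['top']); print('  tri-pred in (sx,y,n)',np.stack([sx,R0[:,1],np.cross(sx,R0[:,1])]).dot(t-X),e)
im,_=r.grab_frame('side'); v,u=w2px('side',G).astype(int); n=60
k=cv2.resize(im[max(0,v-n):v+n,u-80:u+80],(800,int(800/160*(v+n-max(0,v-n)))),interpolation=3)
for x in(0,-42,-142):
    a=w2px('side',G+x*sx); cv2.circle(k,(int((a[1]-u+80.5)*5),int((a[0]-max(0,v-n)+.5)*5)),4,(255,0,0),1)
import sys; cv2.imwrite('pics/%s.png'%sys.argv[1],k[...,::-1])
E
python3 st.py p5
```

```text
[ 494.23 -352.68  307.63] 0.15199138723226602 [-0.46 -0.47 -1.35] 14.55
dip_handle side 0.79 pix-pred [-1.57 -1.04]
dip_handle top 0.55 pix-pred [ 21.32 -67.05]
  tri-pred in (sx,y,n) [-15.23 131.65 -83.79] 146.75940479237477
dipstick side 0.67 pix-pred [ 5.01 -0.12]
dip_tip side 0.82 pix-pred [ 1.63 -2.77]
dip_tip top 0.52 pix-pred [ -29.12 -156.52]
  tri-pred in (sx,y,n) [  71.57  443.08 -293.14] 101.45651074343492
```

View pics/p5.png

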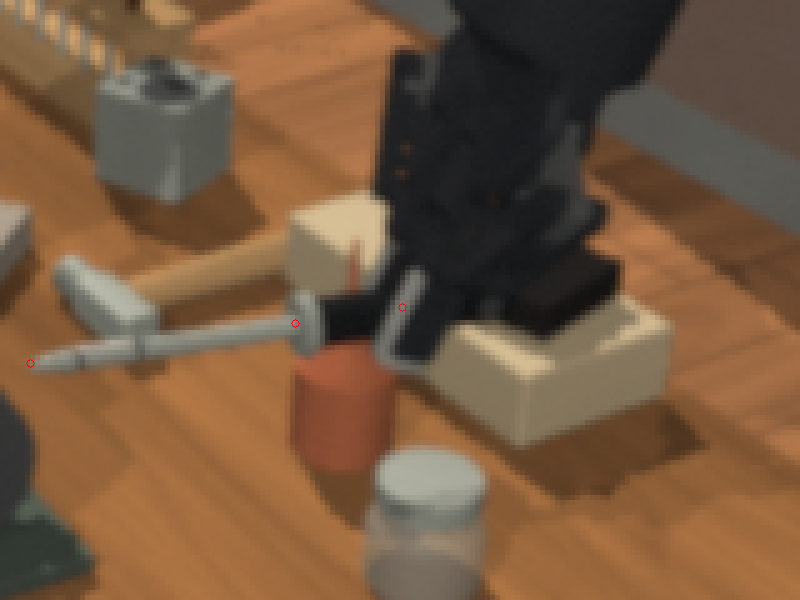

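The stick is held; the red predictions fall on the tip (30,363), the collar face (295,323) and the grip point, so the grip is within about 2 mm of nominal. Next: on to the tube.

```bash
cat >> g.py <<'E'
S=np.stack([xs,ys,zz],1); K=S.T@RG; Rt=np.stack([zf,yf,-xf],1)@K
def ttcp(out,dx=0,dy=0): return M+(142-100+out)*zf+dx*xf+dy*yf+19*Rt[:,2]   # collar 'out' mm above mouth
E
python3 - <<'E'
from g import *
P,R0,s=cur(); print(ttcp(130)); to(ttcp(130)+[0,0,30],Rt); print(Rt.T@zf,Rt.T@xf)
E
```

```text
[717.11 106.04 269.07]
shift cm [-9.74 50.02 -3.08]
turn deg [  0.04 -44.98 -11.6 ]
[-0.92  0.   -0.38] [-0.38 -0.    0.92]
```

Call:
move_arm([
  {"tx": -0.5, "ty": 2, "tz": -0.2, "rx": 0, "ry": 0, "rz": 0, "gripper": -1},
  {"tx": -0.9, "ty": 4.5, "tz": -0.3, "rx": 0, "ry": 0, "rz": 0, "gripper": -1},
  {"tx": -0.9, "ty": 4.5, "tz": -0.3, "rx": 0, "ry": 0, "rz": 0, "gripper": -1},
  {"tx": -0.9, "ty": 4.5, "tz": -0.3, "rx": 0, "ry": 0, "rz": 0, "gripper": -1},
  {"tx": -0.9, "ty": 4.5, "tz": -0.3, "rx": 0, "ry": 0, "rz": 0, "gripper": -1},
  {"tx": -0.9, "ty": 4.5, "tz": -0.3, "rx": 0, "ry": 0, "rz": 0, "gripper": -1},
  {"tx": -0.9, "ty": 4.5, "tz": -0.3, "rx": 0, "ry": 0, "rz": 0, "gripper": -1},
  {"tx": -0.9, "ty": 4.5, "tz": -0.3, "rx": 0, "ry": 0, "rz": 0, "gripper": -1},
  {"tx": -0.9, "ty": 4.5, "tz": -0.3, "rx": 0, "ry": 0, "rz": 0, "gripper": -1},
  {"tx": -0.9, "ty": 4.5, "tz": -0.3, "rx": 0, "ry": 0, "rz": 0, "gripper": -1},
  {"tx": -0.9, "ty": 4.5, "tz": -0.3, "rx": 0, "ry": 0, "rz": 0, "gripper": -1},
  {"tx": -0.5, "ty": 2.5, "tz": -0.2, "rx": 0, "ry": 0, "rz": 0, "gripper": -1},
])

```text
clock: 16.2
eef_pos: [719.9, 104.8, 300.9]
tcp_rot: [3.14, -0.395, 2.893]
contact_force: [-0.7, -0.7, -0.5]
opening: 0.152
```

Call:
move_arm([
  {"tx": 0, "ty": 0, "tz": 0, "rx": 0, "ry": -5, "rz": -1.2, "gripper": -1},
  {"tx": 0, "ty": 0, "tz": 0, "rx": 0, "ry": -6, "rz": -1.6, "gripper": -1},
  {"tx": 0, "ty": 0, "tz": 0, "rx": 0, "ry": -6, "rz": -1.6, "gripper": -1},
  {"tx": 0, "ty": 0, "tz": 0, "rx": 0, "ry": -6, "rz": -1.6, "gripper": -1},
  {"tx": 0, "ty": 0, "tz": 0, "rx": 0, "ry": -6, "rz": -1.6, "gripper": -1},
  {"tx": 0, "ty": 0, "tz": 0, "rx": 0, "ry": -6, "rz": -1.6, "gripper": -1},
  {"tx": 0, "ty": 0, "tz": 0, "rx": 0, "ry": -6, "rz": -1.4, "gripper": -1},
  {"tx": 0, "ty": 0, "tz": 0, "rx": 0, "ry": -4, "rz": -1, "gripper": -1},
  {"tx": 0, "ty": 0, "tz": 0, "rx": 0, "ry": 0, "rz": 0, "gripper": -1},
])

```text
clock: 17.1
eef_pos: [717.1, 101.1, 300.9]
tcp_rot: [3.141, 0.393, 3.089]
contact_force: [-0.4, -1.0, -0.8]
opening: 0.151
```

```bash
python3 - <<'E'
from g import *
P,R0,s=cur(); print(P,s['opening'],s['qpos'],s['contact_force']); to(ttcp(110),Rt)
E
```

```text
[717.11 101.09 300.95] 0.15131318763709214 [ 0.18  0.27  1.65 -0.12  0.84 -1.28] [-0.41 -0.96 -0.84]
shift cm [3.09 0.49 3.7 ]
turn deg [0.08 0.01 0.05]
```

Call:
move_arm([
  {"tx": 1, "ty": 0.2, "tz": 1.2, "rx": 0, "ry": 0, "rz": 0, "gripper": -1},
  {"tx": 1.1, "ty": 0.2, "tz": 1.3, "rx": 0, "ry": 0, "rz": 0, "gripper": -1},
  {"tx": 1, "ty": 0.1, "tz": 1.2, "rx": 0, "ry": 0, "rz": 0, "gripper": -1},
  {"tx": 0, "ty": 0, "tz": 0, "rx": 0, "ry": 0, "rz": 0, "gripper": -1},
  {"tx": 0, "ty": 0, "tz": 0, "rx": 0, "ry": 0, "rz": 0, "gripper": -1},
])

```text
clock: 17.6
eef_pos: [705.8, 106.2, 255.6]
tcp_rot: [3.14, 0.393, 3.087]
contact_force: [-0.5, -0.3, -1.0]
opening: 0.153
```

```bash
python3 - <<'E'
from g import *
P,R0,s=cur(); print(P,s['contact_force']); to(ttcp(110),Rt)
G=P-19*R0[:,2]; sx=R0@K.T[:,0]; print('axis',F.T@sx,'tip in filler',F.T@(G-142*sx-M))
o=[]
for cam,n in(('side',28),('top',22)):
    im,d=r.grab_frame(cam); v,u=w2px(cam,M).round().astype(int)
    k=cv2.resize(im[v-n:v+n,u-n:u+n],(400,400),interpolation=2); f=200/n
    for X,col in((M,(255,0,0)),(G-142*sx,(0,255,0)),(G-42*sx,(0,255,0)),(f2w([0,0,-50]),(255,0,0))):
        a=w2px(cam,X); cv2.circle(k,(int((a[1]-u+n+.5)*f),int((a[0]-v+n+.5)*f)),3,col,1)
    o.append(k)
cv2.imwrite('pics/p6.png',np.hstack(o)[...,::-1])
E
```

```text
[705.85 106.19 255.62] [-0.55 -0.33 -0.98]
shift cm [ 0.29  0.05 -0.05]
turn deg [ 0.05 -0.   -0.03]
axis [ 0. -0.  1.] tip in filler [ 1.55 -0.36 12.53]
```

View pics/p6.png

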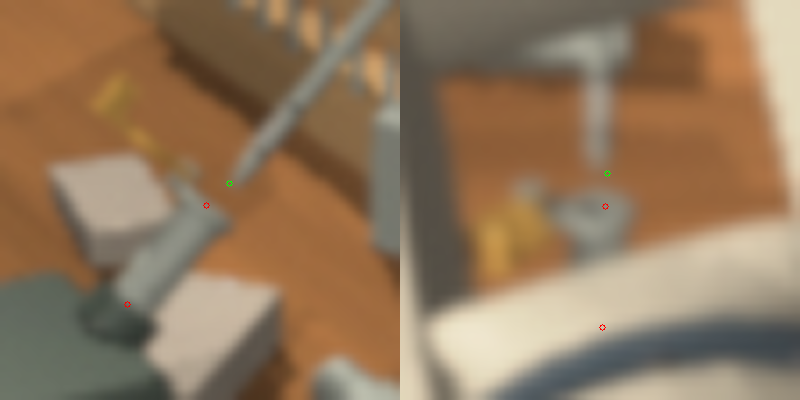

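Both views show the stick's tip just outside the open mouth and nearly in line: side tip (237,180) with the flange around (208,207), top tip (597,168) with the flange around (598,207). I'll measure the residual axis offset from grey-pixel profiles.

```bash
cat > ax.py <<'E'
from g import *
P,R0,s=cur(); G=P-19*R0[:,2]; sx=R0@K.T[:,0]
print('tip in filler',F.T@(G-142*sx-M))
for cam in('side','top'):
    im=np.mean([r.grab_frame(cam)[0].astype(np.float32) for _ in range(2)],0).astype(np.uint8)
    sat=cv2.cvtColor(im,cv2.COLOR_RGB2HSV)[...,1].astype(np.float32)
    a,b=w2px(cam,M),w2px(cam,M+60*zf); d=(b-a)/np.linalg.norm(b-a); n=np.array([-d[1],d[0]]); sc=np.linalg.norm(b-a)/60
    t=np.arange(-7,7.01,.25)
    def prof(X):
        p=w2px(cam,X); q=p+t[:,None]*n
        v=cv2.remap(sat,q[:,1].astype(np.float32)[None],q[:,0].astype(np.float32)[None],cv2.INTER_LINEAR)[0]
        w=np.clip(110-v,0,None); 
        # keep connected run through the min near centre
        c=np.argmin(np.where(abs(t)<3.5,v,999)); lo=c
        while lo>0 and w[lo-1]>0: lo-=1
        hi=c
        while hi<len(t)-1 and w[hi+1]>0: hi+=1
        return (t[lo]+t[hi])/2,(t[hi]-t[lo])
    st=np.array([prof(M+z*zf) for z in range(24,95,5)]); tu=np.array([prof(M+z*zf) for z in range(-46,-9,4)])
    fl=np.array([prof(M+z*zf) for z in (-3,-1,1)])
    print(cam,'scale',sc,'stick',np.round(st.T,1).tolist(),'\n tube',np.round(tu.T,1).tolist(),'flange',fl.T.tolist())
    g=lambda v:((w2px(cam,M+v)-w2px(cam,M))@n)
    print('  px per mm: x_f',g(xf*10)/10,'y_f',g(yf*10)/10,' median diff stick-tube px',np.median(st[:,0])-np.median(tu[:,0]))
E
python3 ax.py
```

```text
tip in filler [ 1.5  -0.43 13.54]
side scale 0.35625854875046925 stick [[-1.0, -0.9, -0.8, -0.8, -0.8, -0.6, -0.8, -0.8, -0.9, -0.9, -2.5, -1.8, -0.4, -1.0, -0.8], [3.5, 3.2, 4.0, 4.5, 4.5, 5.2, 5.0, 5.0, 5.2, 5.2, 9.0, 9.0, 8.8, 4.5, 4.5]] 
 tube [[0.0, 0.0, 0.0, 0.0, 0.0, 0.0, 0.0, 1.6, 1.6, 1.5], [14.0, 14.0, 14.0, 14.0, 14.0, 14.0, 14.0, 10.8, 10.8, 11.0]] flange [[1.25, 1.25, 1.25], [11.5, 11.5, 11.0]]
  px per mm: x_f -0.2828328972250497 y_f 0.21158538290878043  median diff stick-tube px -0.75
top scale 0.277049741124938 stick [[0.9, 0.9, 0.9, 1.0, 1.0, 1.0, 2.4, 2.0, 2.0, 1.9, 1.2, 0.0, 0.0, 0.0, 0.0], [3.2, 3.8, 3.8, 4.0, 4.0, 4.5, 9.2, 10.0, 10.0, 10.2, 11.5, 14.0, 14.0, 14.0, 14.0]] 
 tube [[0.0, 0.0, 0.0, 0.0, 0.0, -1.1, -1.5, -1.5, 0.8, 1.2], [14.0, 14.0, 14.0, 14.0, 14.0, 11.8, 11.0, 11.0, 7.0, 8.5]] flange [[1.625, 1.75, 1.875], [10.25, 10.5, 10.25]]
  px per mm: x_f -0.01598973061288806 y_f 0.31585527602673713  median diff stick-tube px 1.0
```

```bash
python3 - <<'E'
from g import *
for cam,th in(('side',34),('top',70)):
    im=cv2.imread(f'pics/{cam}2.png'); sat=cv2.cvtColor(im,cv2.COLOR_BGR2HSV)[...,1].astype(np.float32)
    a,b=w2px(cam,M),w2px(cam,M+60*zf); d=(b-a)/np.linalg.norm(b-a); n=np.array([-d[1],d[0]])
    t=np.arange(-9,9.01,.1)
    for z in list(range(-40,-4,4))+[-3,-1,1,3]:
        q=w2px(cam,M+z*zf)+t[:,None]*n
        v=cv2.remap(sat,q[:,1].astype(np.float32)[None],q[:,0].astype(np.float32)[None],cv2.INTER_LINEAR)[0]
        k=np.where((v<th)&(abs(t)<7))[0]; c=len(t)//2
        lo=hi=c
        while lo>0 and v[lo-1]<th: lo-=1
        while hi<len(t)-1 and v[hi+1]<th: hi+=1
        print(cam,z,round((t[lo]+t[hi])/2,2),round(t[hi]-t[lo],1), end=' | ')
    print()
E
```

```text
side -40 -0.5 6.0 | side -36 -0.2 6.4 | side -32 0.1 7.0 | side -28 -0.0 6.6 | side -24 0.15 5.9 | side -20 0.2 5.6 | side -16 0.15 5.5 | side -12 0.05 5.3 | side -8 -0.2 5.4 | side -3 -0.2 5.8 | side -1 -0.0 0.0 | side 1 -0.0 0.0 | side 3 -0.0 0.0 | 
top -40 1.05 5.7 | top -36 1.0 5.4 | top -32 0.95 5.3 | top -28 0.85 5.1 | top -24 0.8 5.0 | top -20 0.7 5.0 | top -16 0.7 5.2 | top -12 0.85 5.7 | top -8 1.25 7.1 | top -3 1.5 8.4 | top -1 1.6 8.2 | top 1 1.5 7.6 | top 3 0.7 4.6 |
```

Comparing with the tube's centreline, the stick is about 3 mm too far along +x_f and 0.5 mm along +y_f. I'll correct that and start the insertion gently.

Call:
move_arm([
  {"tx": 0.1, "ty": -0.05, "tz": -0.3, "rx": 0, "ry": 0, "rz": 0, "gripper": -1},
  {"tx": 0, "ty": 0, "tz": 0, "rx": 0, "ry": 0, "rz": 0, "gripper": -1},
  {"tx": 0.46, "ty": 0, "tz": 0.19, "rx": 0, "ry": 0, "rz": 0, "gripper": -1},
  {"tx": 0.46, "ty": 0, "tz": 0.19, "rx": 0, "ry": 0, "rz": 0, "gripper": -1},
  {"tx": 0.46, "ty": 0, "tz": 0.19, "rx": 0, "ry": 0, "rz": 0, "gripper": -1},
  {"tx": 0.46, "ty": 0, "tz": 0.19, "rx": 0, "ry": 0, "rz": 0, "gripper": -1},
  {"tx": 0, "ty": 0, "tz": 0, "rx": 0, "ry": 0, "rz": 0, "gripper": -1},
  {"tx": 0, "ty": 0, "tz": 0, "rx": 0, "ry": 0, "rz": 0, "gripper": -1},
])

```text
clock: 18.7
eef_pos: [689.0, 106.3, 243.6]
tcp_rot: [3.141, 0.394, 3.088]
contact_force: [-0.4, 0.1, -0.0]
opening: 0.153
```

```bash
cat > tp.py <<'E'
from g import *
P,R0,s=cur(); G=P-19*R0[:,2]; sx=R0@K.T[:,0]
print('tip in filler',F.T@(G-142*sx-M),'force in filler',F.T@np.array(s['contact_force']),'torque',s['wrist_torque'],s['opening'],s['clock'])
E
python3 tp.py
```

```text
tip in filler [-1.69 -1.23 -7.83] force in filler [-0.24  0.08 -0.29] torque [ 0.03  0.2  -0.01] 0.1525416112016434 18.7
```

Call:
move_arm([
  {"tx": 0.46, "ty": 0, "tz": 0.19, "rx": 0, "ry": 0, "rz": 0, "gripper": -1},
  {"tx": 0.46, "ty": 0, "tz": 0.19, "rx": 0, "ry": 0, "rz": 0, "gripper": -1},
  {"tx": 0.46, "ty": 0, "tz": 0.19, "rx": 0, "ry": 0, "rz": 0, "gripper": -1},
  {"tx": 0.46, "ty": 0, "tz": 0.19, "rx": 0, "ry": 0, "rz": 0, "gripper": -1},
  {"tx": 0, "ty": 0, "tz": 0, "rx": 0, "ry": 0, "rz": 0, "gripper": -1},
  {"tx": 0, "ty": 0, "tz": 0, "rx": 0, "ry": 0, "rz": 0, "gripper": -1},
])

```text
clock: 19.3
eef_pos: [675.0, 107.0, 229.6]
tcp_rot: [3.141, 0.394, 3.087]
contact_force: [-0.3, -0.2, -0.9]
opening: 0.154
```

```bash
python3 tp.py; python3 ax.py
```

```text
tip in filler [ -1.7   -1.24 -27.69] force in filler [ 0.43 -0.17 -0.9 ] torque [ 0.01  0.18 -0.04] 0.15393190576476107 19.3
tip in filler [ -1.7   -1.24 -27.69]
side scale 0.35625854875046925 stick [[-0.2, -0.2, -0.1, 0.0, -0.1, -0.1, 0.0, -0.1, -0.2, 1.9, 0.0, 0.5, -0.1, 1.1, 0.1], [3.5, 3.5, 3.8, 4.5, 4.8, 5.2, 5.0, 5.2, 5.0, 9.8, 14.0, 13.0, 8.2, 7.2, 5.8]] 
 tube [[0.0, 0.0, 0.0, 0.0, 0.0, 0.0, 0.0, 1.6, 1.6, 1.5], [14.0, 14.0, 14.0, 14.0, 14.0, 14.0, 14.0, 10.8, 10.8, 11.0]] flange [[1.25, 1.25, 1.375], [11.5, 11.5, 10.75]]
  px per mm: x_f -0.2828328972250497 y_f 0.21158538290878043  median diff stick-tube px -0.125
top scale 0.277049741124938 stick [[0.0, 0.0, 0.0, 0.0, 0.0, 0.0, 0.0, 0.0, 0.0, 0.0, 0.0, 0.0, 0.0, 0.0, 0.0], [14.0, 14.0, 14.0, 14.0, 14.0, 14.0, 14.0, 14.0, 14.0, 14.0, 14.0, 14.0, 14.0, 14.0, 14.0]] 
 tube [[1.0, 1.0, 1.0, 1.0, 1.0, 0.9, 0.8, 0.6, 0.8, 1.4], [8.0, 7.5, 7.0, 7.0, 7.0, 6.8, 6.5, 6.8, 7.0, 8.2]] flange [[1.75, 1.75, 2.0], [10.0, 10.0, 10.0]]
  px per mm: x_f -0.01598973061288806 y_f 0.31585527602673713  median diff stick-tube px -1.0
```

The side profile now lies on the tube's centreline with no force, so the stick is in. Continuing.

Call:
move_arm([
  {"tx": 0.65, "ty": 0, "tz": 0.27, "rx": 0, "ry": 0, "rz": 0, "gripper": -1},
  {"tx": 0.65, "ty": 0, "tz": 0.27, "rx": 0, "ry": 0, "rz": 0, "gripper": -1},
  {"tx": 0.65, "ty": 0, "tz": 0.27, "rx": 0, "ry": 0, "rz": 0, "gripper": -1},
  {"tx": 0.65, "ty": 0, "tz": 0.27, "rx": 0, "ry": 0, "rz": 0, "gripper": -1},
  {"tx": 0, "ty": 0, "tz": 0, "rx": 0, "ry": 0, "rz": 0, "gripper": -1},
])

```text
clock: 20.0
eef_pos: [653.8, 108.0, 208.4]
tcp_rot: [3.141, 0.392, 3.088]
contact_force: [-0.2, -0.6, -0.7]
opening: 0.154
```

```bash
python3 tp.py
```

```text
tip in filler [ -2.    -1.49 -57.66] force in filler [ 0.42 -0.63 -0.63] torque [-0.08  0.23  0.  ] 0.15380067189428784 20.0
```

Call:
move_arm([
  {"tx": 0.65, "ty": 0, "tz": 0.27, "rx": 0, "ry": 0, "rz": 0, "gripper": -1},
  {"tx": 0.65, "ty": 0, "tz": 0.27, "rx": 0, "ry": 0, "rz": 0, "gripper": -1},
  {"tx": 0.65, "ty": 0, "tz": 0.27, "rx": 0, "ry": 0, "rz": 0, "gripper": -1},
  {"tx": 0.65, "ty": 0, "tz": 0.27, "rx": 0, "ry": 0, "rz": 0, "gripper": -1},
  {"tx": 0, "ty": 0, "tz": 0, "rx": 0, "ry": 0, "rz": 0, "gripper": -1},
])

```text
clock: 20.5
eef_pos: [634.1, 109.0, 188.5]
tcp_rot: [3.141, 0.392, 3.088]
contact_force: [0.2, -0.1, -0.2]
opening: 0.154
```

```bash
python3 tp.py
```

```text
tip in filler [ -1.93  -1.5  -85.69] force in filler [ 0.25 -0.05  0.  ] torque [0.03 0.21 0.01] 0.1544406563451772 20.5
```

Nearly seated. The last stretch goes slowly until there is contact.

Call:
move_arm([
  {"tx": 0.37, "ty": 0, "tz": 0.15, "rx": 0, "ry": 0, "rz": 0, "gripper": -1},
  {"tx": 0.37, "ty": 0, "tz": 0.15, "rx": 0, "ry": 0, "rz": 0, "gripper": -1},
  {"tx": 0.28, "ty": 0, "tz": 0.12, "rx": 0, "ry": 0, "rz": 0, "gripper": -1},
  {"tx": 0, "ty": 0, "tz": 0, "rx": 0, "ry": 0, "rz": 0, "gripper": -1},
  {"tx": 0, "ty": 0, "tz": 0, "rx": 0, "ry": 0, "rz": 0, "gripper": -1},
])

```text
clock: 21.0
eef_pos: [627.7, 109.6, 182.0]
tcp_rot: [3.141, 0.394, 3.087]
contact_force: [-0.5, 0.3, 0.0]
opening: 0.149
```

```bash
python3 tp.py
```

```text
tip in filler [ -1.54  -1.2  -94.88] force in filler [-0.39  0.3  -0.36] torque [ 0.06  0.22 -0.  ] 0.14946660555726182 21.0
```

Call:
move_arm([
  {"tx": 0.28, "ty": 0, "tz": 0.11, "rx": 0, "ry": 0, "rz": 0, "gripper": -1},
  {"tx": 0.18, "ty": 0, "tz": 0.08, "rx": 0, "ry": 0, "rz": 0, "gripper": -1},
  {"tx": 0, "ty": 0, "tz": 0, "rx": 0, "ry": 0, "rz": 0, "gripper": -1},
  {"tx": 0, "ty": 0, "tz": 0, "rx": 0, "ry": 0, "rz": 0, "gripper": -1},
])

```text
clock: 21.4
eef_pos: [625.1, 109.9, 179.3]
tcp_rot: [3.14, 0.396, 3.087]
contact_force: [4.2, -0.6, 2.6]
opening: 0.152
```

```bash
python3 tp.py
```

```text
tip in filler [ -1.19  -1.   -98.64] force in filler [ 1.14 -0.39  4.79] torque [-0.23 -0.56 -0.03] 0.15219351632046824 21.4
```

Call:
move_arm([
  {"tx": 0.18, "ty": 0, "tz": 0.08, "rx": 0, "ry": 0, "rz": 0, "gripper": -1},
  {"tx": 0, "ty": 0, "tz": 0, "rx": 0, "ry": 0, "rz": 0, "gripper": -1},
  {"tx": 0, "ty": 0, "tz": 0, "rx": 0, "ry": 0, "rz": 0, "gripper": -1},
  {"tx": 0, "ty": 0, "tz": 0, "rx": 0, "ry": 0, "rz": 0, "gripper": -1},
  {"tx": 0, "ty": 0, "tz": 0, "rx": 0, "ry": 0, "rz": 0, "gripper": -1},
])

```text
clock: 21.9
eef_pos: [625.2, 110.0, 179.3]
tcp_rot: [3.14, 0.399, 3.088]
contact_force: [5.6, -2.3, 8.9]
opening: 0.152
```

```bash
python3 tp.py; python3 - <<'E'
from g import *
o=[]
for cam,n in(('side',28),('top',22)):
    im,d=r.grab_frame(cam); v,u=w2px(cam,M).round().astype(int)
    o.append(cv2.resize(im[v-n:v+n,u-n:u+n],(400,400),interpolation=2))
cv2.imwrite('pics/p7.png',np.hstack(o)[...,::-1])
E
```

```text
tip in filler [ -0.66  -0.91 -98.68] force in filler [-2.26 -1.98 10.3 ] torque [-0.56 -0.98 -0.07] 0.1518248848108409 21.9
```

View pics/p7.png

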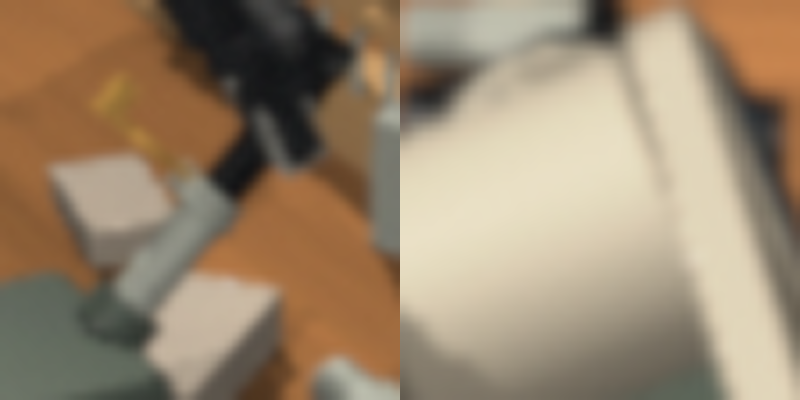

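Side crop: the collar is on the flange at about (215,185) with the black handle directly above it. The force rose to 10 N at an unchanged position, a hard stop, so it is seated. Next I'll draw it out along the axis.

Call:
move_arm([
  {"tx": -0.4, "ty": 0, "tz": -0.16, "rx": 0, "ry": 0, "rz": 0, "gripper": -1},
  {"tx": -0.9, "ty": 0, "tz": -0.38, "rx": 0, "ry": 0, "rz": 0, "gripper": -1},
  {"tx": -1.4, "ty": 0, "tz": -0.58, "rx": 0, "ry": 0, "rz": 0, "gripper": -1},
  {"tx": -1.4, "ty": 0, "tz": -0.58, "rx": 0, "ry": 0, "rz": 0, "gripper": -1},
  {"tx": -1.4, "ty": 0, "tz": -0.58, "rx": 0, "ry": 0, "rz": 0, "gripper": -1},
  {"tx": -1.4, "ty": 0, "tz": -0.58, "rx": 0, "ry": 0, "rz": 0, "gripper": -1},
  {"tx": -1.8, "ty": 0, "tz": -0.75, "rx": 0, "ry": 0, "rz": 0, "gripper": -1},
  {"tx": -1.8, "ty": 0, "tz": -0.75, "rx": 0, "ry": 0, "rz": 0, "gripper": -1},
  {"tx": -1.8, "ty": 0, "tz": -0.75, "rx": 0, "ry": 0, "rz": 0, "gripper": -1},
  {"tx": -1, "ty": 0, "tz": -0.4, "rx": 0, "ry": 0, "rz": 0, "gripper": -1},
  {"tx": 0, "ty": 0, "tz": 0, "rx": 0, "ry": 0, "rz": 0, "gripper": -1},
])

```text
clock: 23.1
eef_pos: [725.2, 104.4, 279.7]
tcp_rot: [3.14, 0.395, 3.087]
contact_force: [0.3, -0.1, -0.9]
opening: 0.152
```

```bash
python3 tp.py
```

```text
tip in filler [-1.43 -1.12 43.29] force in filler [ 0.83 -0.11 -0.4 ] torque [-0.    0.18  0.03] 0.15189542304319364 23.1
```

Call:
move_arm([
  {"tx": 0, "ty": 0, "tz": 0, "rx": 0, "ry": 4, "rz": 0, "gripper": -1},
  {"tx": 0, "ty": 0, "tz": 0, "rx": 0, "ry": 6, "rz": 0, "gripper": -1},
  {"tx": 0, "ty": 0, "tz": 0, "rx": 0, "ry": 6, "rz": 0, "gripper": -1},
  {"tx": 0, "ty": 0, "tz": 0, "rx": 0, "ry": 6, "rz": 0, "gripper": -1},
  {"tx": 0, "ty": 0, "tz": 0, "rx": 0, "ry": 6, "rz": 0, "gripper": -1},
  {"tx": 0, "ty": 0, "tz": 0, "rx": 0, "ry": 6, "rz": 0, "gripper": -1},
  {"tx": 0, "ty": 0, "tz": 0, "rx": 0, "ry": 6, "rz": 0, "gripper": -1},
  {"tx": 0, "ty": 0, "tz": 0, "rx": 0, "ry": 5, "rz": 0, "gripper": -1},
  {"tx": 0, "ty": 0, "tz": 0, "rx": 0, "ry": 0, "rz": 0, "gripper": -1},
])

```text
clock: 24.0
eef_pos: [724.0, 104.0, 274.7]
tcp_rot: [-3.141, -0.399, 3.087]
contact_force: [0.1, -0.5, -1.1]
opening: 0.152
```

```bash
python3 - <<'E'
from g import *
P,R0,s=cur(); sx=R0@K.T[:,0]; print(P,'stick axis',sx,'stick z',R0@K.T[:,2]); G=np.array([630.,-130,225]); to(G+19*R0[:,2])
E
```

```text
[724.02 104.01 274.72] stick axis [ 1.   -0.05 -0.01] stick z [ 0.01 -0.    1.  ]
shift cm [  5.55 -23.88   9.64]
```

Call:
move_arm([
  {"tx": 0.4, "ty": -1.8, "tz": 0.7, "rx": 0, "ry": 0, "rz": 0, "gripper": -1},
  {"tx": 0.8, "ty": -3.4, "tz": 1.4, "rx": 0, "ry": 0, "rz": 0, "gripper": -1},
  {"tx": 0.8, "ty": -3.4, "tz": 1.4, "rx": 0, "ry": 0, "rz": 0, "gripper": -1},
  {"tx": 0.8, "ty": -3.4, "tz": 1.4, "rx": 0, "ry": 0, "rz": 0, "gripper": -1},
  {"tx": 0.8, "ty": -3.4, "tz": 1.4, "rx": 0, "ry": 0, "rz": 0, "gripper": -1},
  {"tx": 0.8, "ty": -3.4, "tz": 1.4, "rx": 0, "ry": 0, "rz": 0, "gripper": -1},
  {"tx": 0.7, "ty": -3, "tz": 1.2, "rx": 0, "ry": 0, "rz": 0, "gripper": -1},
  {"tx": 0.4, "ty": -2, "tz": 0.7, "rx": 0, "ry": 0, "rz": 0, "gripper": -1},
  {"tx": 0, "ty": 0, "tz": 0, "rx": 0, "ry": 0, "rz": 0, "gripper": -1},
  {"tx": 0, "ty": 0, "tz": 0, "rx": 0, "ry": 0, "rz": 0, "gripper": -1},
  {"tx": 0, "ty": 0, "tz": 0, "rx": 0, "ry": 0, "rz": 0, "gripper": -1},
  {"tx": 0, "ty": 0, "tz": 0, "rx": 0, "ry": 0, "rz": 0, "gripper": -1},
])

```text
clock: 25.2
eef_pos: [624.7, -127.5, 211.2]
tcp_rot: [3.141, -0.391, 3.089]
contact_force: [0.0, 0.3, -0.7]
opening: 0.147
```

```bash
sed -i 's/u-80:u+80/u-80:u+80/' st.py; python3 st.py p8; python3 -c "
from g import *
P,R0,s=cur(); print('stick z',R0@K.T[:,2],np.abs(s['qvel']).max())"
```

```text
[ 624.66 -127.47  211.21] 0.14734252197957795 [ 0.03  0.31 -0.68] 25.2
dip_handle side 0.6 pix-pred [14.35 -8.77]
dipstick side 0.81 pix-pred [2.78 0.99]
dip_tip side 0.78 pix-pred [-1.51 -1.66]
dip_tip top 0.35 pix-pred [-74.51 -86.23]
  tri-pred in (sx,y,n) [ 222.15  299.3  -179.77] 126.94189702991412
stick z [-0. -0.  1.] 0.002648076982815243
```

View pics/p8.png

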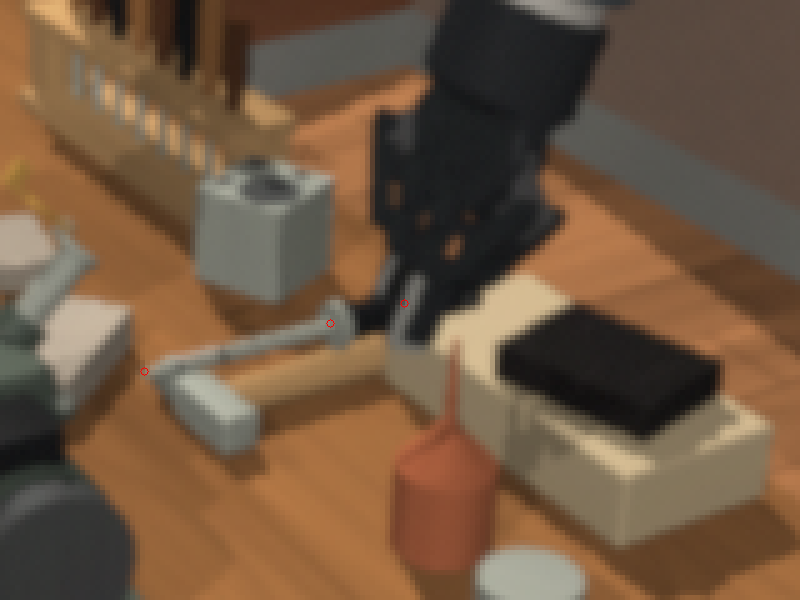

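The stick is level with its markers in place (tip ≈(150,373), collar ≈(335,323)) and clear of everything. The cover is still open (brass ear at upper left, about (15,175)). I'm handing in.

```bash
python3 -c "
from rig import r
print(r.sign_off())"
```

```text
the job is handed in; nothing more can be done
None
```

The oil check is done and handed in at about 25 s of the 72 s allowed. The stick is still in the gripper; the sign-off gave no verdict.

- **Cover:** I pushed the brass ear round with the closed fingers. The pictures show it wide open with the mouth free, and it still looked open in the last one. I judged this by eye only; the joint angle was not measured.
- **Seating:** I gripped the dipstick by its handle, lifted it out of the rest, shifted it about 3 mm into line with the tube and pushed it in. It met a hard stop with the tip about 98.7 mm inside the mouth by the arm's pose. Pressing further raised the force to about 10 N without any movement, and the side picture shows the collar on the flange.
- **Final hold:** I drew it straight out and hold it level, marks up, about 229 mm above the bench. The stick's z axis is vertical to within about 0.01 rad, judging by the gripper's pose. The arm is still, outside force is below 1 N, and the fingers remain closed on the handle.
- **Disagreements:**
  - The two cameras differed by 2–4 mm across the tube and the handle, so I averaged them and corrected from the pictures.
  - At the end the top camera's view of the stick was blocked by the arm, so its network readings were useless. The side camera put collar and tip within about 3 pixels of the prediction, but its handle reading was about 17 pixels off and I ignored it.
- **Other tools:** I did not touch any as far as I could see, but I did not measure them again afterwards.

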